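# Set the mugs on the desk mug warmer

### The job

Get the mug warmer going: first turn its dial back to off (the open ring), lift the spectacle case off the warming plate and lay it along the middle of the closed black notebook in front of the warmer. With the dial still off, stand each of the mugs from the near part of the desk (not the one by the writing box) upright in the middle of a round spot of its own, its handle pointing squarely toward the warmer's front edge, the long edge nearest you. Then turn the dial up until its white line points at the third dot from off; leave everything else on the desk where it is.

Things in the scene. Friction and masses are not known exactly. Their poses are not given: they have to be found in the camera images.
- warmer: Low mug warmer, fixed: a flat plate 160 x 380 mm (its x, y), top 10 mm above the desk, and at its -y end (right, seen from the robot) a black control pod 160 x 130 mm, 34 mm high, with the dial. Origin on the desk under the middle spot; x points to the back edge (away from the robot), y left along the plate. Front edge at x = -80 mm. The spots are inlaid rings 86 mm across, flush.
- spot_left (a point): Centre of the left round spot, on the plate's top (10 mm up); warmer's axes. The spots are 110 mm apart along y.
- spot_mid (a point): Centre of the middle round spot, as above.
- spot_right (a point): Centre of the right round spot, as above; the dial's axis is 137 mm further to the right.
- dial (a joint): Dial angle, rad. 0 (end stop) = off: the white line points at the open ring, at the warmer's front (-x of the warmer). Grows clockwise seen from above, up to 3.0. Four white dots of growing size stand at 0.6, 1.2, 1.8 and 2.4; the third is at 1.8. Starts at 0.5 to 1.35. Light friction, stays where it is left.
- dial_grip (a point): Point on the dial's upright axis at the height to grip, 63 mm above the desk. The dial is a disc 68 mm across, with a bar grip on it 62 mm long, 16 mm thick and 36 mm high (top 77 mm above the desk). x of this point runs along the bar, away from the white line; z up.
- notebook_top (a point): Centre of the top face of the closed black notebook, 140 x 90 mm (x and y of the point) and 13 mm thick, fixed on the desk in front of the warmer.
- case_centre (a point): Centre (17 mm up) of the hard brown leather spectacle case, 58 x 155 x 34 mm (x, y, z), rounded, 65 to 110 g; it starts lying across the warming plate.
- mug_0_centre (a point): Stoneware mug: round body 82 mm across, 94 mm high, open on top, foot 70 mm across, rim wall 5 to 8 mm thick (outside 41 mm from the axis), 0.33 kg. This point lies on the body's axis, half-way up (47 mm). The handle, 14 mm thick, stands out along the mug's -y to 77 mm from the axis. Can be gripped over the rim wall, one finger inside, away from the handle.
- mug_0_handle (a point): Point in the handle of the same mug, 63 mm from its axis along its -y, 47 mm up.
- mug_1_centre (a point): The same point of a second, equal mug.
- mug_1_handle (a point): Handle of the second mug, as above.
- mug_2_centre (a point): The same point of a third, equal mug; in some starts one of the three mugs (any) is absent.
- mug_2_handle (a point): Handle of the third mug, as above.
- ink_bottle: Square ink bottle with a round cap, 47 x 46 x 56 mm, a bystander to the left of the warmer; origin under its centre.
- eraser: Small eraser in a sleeve, 20 x 48 x 12 mm, a bystander at the front right; origin under its centre.
Things that resemble listed ones, but are neither listed nor needed, are in the scene too. What is shaped like the part that bears case_centre but pink is not meant.

How it is judged:
By the outcome, as a careful person would: the job done as asked, in the order asked, and still so for the second after the job is handed in, with the robot touching nothing.
Of mug_0, mug_1, mug_2 only 2 to 3 are there at a start; the rules pass over those that are not, and their reading is None.
At some moment in a run one of case may be knocked a few centimetres aside while the robot is not near it.
It also fails if it takes over 210 s, if anything falls off the work surface, if the arm or the gripper's body presses on something with over 40 N, if the wrist force passes 120 N, or if a joint passes its speed limit or range.

### The arm

A 6-joint arm with a two-finger parallel gripper is mounted at the origin on a cart in front of the work surface, level with it; the furniture and walls round the work are solid. World frame = base frame: x ahead of the robot, y to its left, z up, the work surface at z = 0. Lengths are in m, angles in rad, forces in N, time in s.
With the tool pointing down it reaches from about 0.325 to 0.85 m from the base axis. Payload 15.5 kg.
Tool frame: the origin (TCP) lies between the finger pads; the fingertips stand 22 mm ahead of it and the grasp point (between the pads) lies 3 mm ahead of it; z points along the fingers, y is the line along which they close (so a half turn about z gives the same grasp; the last joint's range is limited). The gripper opens to 91 mm and grips with 3 to 60 N. Pads are 32 mm wide; open, the fingers measure 118 mm over their backs; the gripper's body (76 mm by 178 mm) begins 60 mm behind the grasp point.
Start: joints at [1.155, 0.494, 1.345, -0, 1.302, -0.096], TCP at [0.196, 0.593, 0.236] pointing down, gripper open.
Joint ranges: [-2.91, 2.91], [-0.82, 2.16], [0.22, 2.67], [-1.22, 4.37], [0.12, 2.79], [-3.08, 3.08]. Speed limits (rad/s): [1.89, 1.89, 2.57, 3.01, 3.01, 3.01].

### API

Orientations are given as [roll, pitch, yaw] about the fixed x, y, z axes, in that order (R = Rz(yaw) Ry(pitch) Rx(roll)).
In Python, from rig import monitor, eyes, workorder gives the robot as it stands.
- The arm moves only by the tool drive_tool, never from a script. Its argument "moves" is text: rows parted by semicolons, each of 5 numbers parted by spaces: the closure, from 0 (fully open) to 1 (shut), then the shift along the tool's x, y, z in mm, then the turn about the tool's z in degrees. A call has exactly 5 rows; each row is the pose to reach, as a shift and turn from the pose commanded when the call began, along the tool's axes at that moment; what a row does not reach only later rows make up. A row lasts 1/8 s, in which the tool goes at most 62.5 mm and 10.7 degrees, less where a joint would pass 70% of its speed; a pose out of reach is approached as far as the arm can. A call with a gripper value outside its range is refused whole. The fingers move at their own pace and stop on an object; "newtons" is the grip in N (left out, the last holds). Time passes only in rows, so rows that repeat a pose let the fingers close, or fill a call up. It gives the time, the measured TCP pose, the force, the opening and the grip force at its end, in the units of the state.
- monitor.read_state(): the state, without advancing time (a new reading comes with each control period).
- eyes.capture(name): name is "scene" or "top"; returns a dict with "pixels" (384x512x3 uint8, blue, green, red), "mtx" (3x3 intrinsics, pixels), "k1" (the pictures are not rectified: a ray, as slopes to the right and down, at radius r is drawn at 1 + k1 r^2 times it, then the intrinsics apply), "R" (3x3) and "t" (3): a world point X has camera coordinates R X + t. Camera axes: x right, y down, z forward; pixel columns grow to the right and rows downward; lengths in m; the calibration is good to about 2 mm. A picture is of the moment at which its call begins. There is no depth.
- workorder.close_job(): hands the job in; it is judged then, once.
The state is a dict: "time": time; "joints": joint angles; "dq": joint speeds; "joint_efforts": joint torques, N m; "position": TCP position; "tcp_rot": TCP orientation; "force": force on the tool from outside, world axes, zero at the start; "moment": the same for the moment, N m; "finger_gap": finger opening in m; "grasp_force": force on a finger pad.
Only numpy, scipy, OpenCV 4.12 (cv2) and the standard library are available. Lean on these libraries where they do the work, as an engineer would, in place of code of your own. Each camera call takes 0.05 s, during which the arm holds its last target. There are 200 camera calls.

## Working session

There is one attempt and no reset: what is moved stays moved. The work goes in short steps, Python scripts to look and compute and a tool call to move; the robot and the scene stay as the last step left them, time stands still between calls to the robot, and variables do not carry over. Pictures are saved under pics/ and viewed, at most 14 in all, crops included, and the job is handed in when it is done.

Besides the shell and the picture viewer there is one more tool, called after ">>>" as name(argument=value, ...) on one line, values as JSON. drive_tool: Moves the arm, as the interface text tells. Its arguments: {"type":"object","properties":{"moves":{"type":"string"},"newtons":{"type":"number"}},"required":["moves"]}

```bash
mkdir -p pics; ls; cat > h.py <<'E'
import numpy as np, cv2, sys
from rig import monitor, eyes, workorder
def cap(n,save=None):
    c=eyes.capture(n)
    if save: cv2.imwrite('pics/'+save,c['pixels'])
    return c
def unproj(c,uv,z):
    K=np.array(c['mtx']);R=np.array(c['R']);t=np.array(c['t']).ravel()
    out=[]
    for u,v in np.atleast_2d(np.array(uv,float)):
        d=np.array([(u-K[0,2])/K[0,0],(v-K[1,2])/K[1,1]])
        p=d.copy()
        for _ in range(20): p=d/(1+c['k1']*(p@p))
        r=R.T@np.array([p[0],p[1],1]);o=-R.T@t
        out.append(o+r*(z-o[2])/r[2])
    return np.array(out)
def proj(c,X):
    K=np.array(c['mtx']);R=np.array(c['R']);t=np.array(c['t']).ravel()
    q=np.atleast_2d(X)@R.T+t; p=q[:,:2]/q[:,2:]
    p=p*(1+c['k1']*(p**2).sum(1,keepdims=True))
    return p*[K[0,0],K[1,1]]+[K[0,2],K[1,2]]
E
python3 - <<'E'
from h import *
a=cap('scene','s0.png');b=cap('top','t0.png')
for c in (a,b): print(-np.array(c['R']).T@np.array(c['t']).ravel(),c['k1'],c['mtx'],c['R'])
print(monitor.read_state())
E
```

```text
pics
[-0.63643682 -0.53215196  0.87526313] 0.03675390839680086 [[479.6567039    0.         257.85240257]
 [  0.         479.6567039  190.57491538]
 [  0.           0.           1.        ]] [[ 0.43298411 -0.901345   -0.01009759]
 [-0.49353252 -0.22767735 -0.83939781]
 [ 0.75428802  0.3684294  -0.54342374]]
[0.28190243 0.03863118 1.50605869] 0.02611024701311573 [[443.40034555   0.         259.90883268]
 [  0.         443.40034555 188.30551977]
 [  0.           0.           1.        ]] [[ 0.0084531  -0.99992195  0.00920008]
 [-0.98793155 -0.00977402 -0.15458238]
 [ 0.15466024 -0.00778235 -0.98793707]]
{'time': 0.1, 'joints': array([ 1.15548698e+00,  4.94124209e-01,  1.34606873e+00, -3.33703002e-06,
        1.30247541e+00, -9.54806257e-02]), 'dq': array([ 9.56360378e-04, -2.12995659e-03, -1.67563136e-03, -1.71453418e-03,
        4.14306056e-04, -7.64608002e-05]), 'joint_efforts': array([ 3.42672131e-03, -8.80233407e+01, -3.82547808e+01,  7.09856325e-02,
        4.83814382e-02, -2.04129663e-05]), 'position': array([0.19636289, 0.59302438, 0.23539605]), 'tcp_rot': array([-3.14052155e+00, -9.93496889e-05,  2.82176477e+00]), 'force': array([-0.37602197, -0.56345198, -0.52019597]), 'moment': array([-0.01235197,  0.00817459, -0.01485877]), 'grasp_force': 0.0, 'finger_gap': 0.0912004817403672}
```

```bash
python3 -c "
import cv2
for n in ('s0','t0'):
    cv2.imwrite('pics/'+n+'b.png',cv2.resize(cv2.imread('pics/'+n+'.png'),(800,600),interpolation=3))"
```

```text
(no output)
```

View pics/s0b.png

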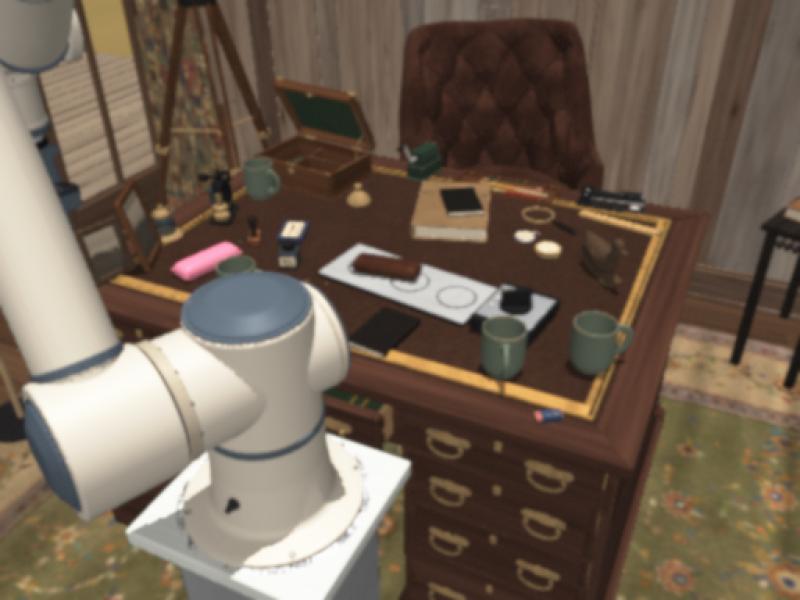

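View pics/t0b.png

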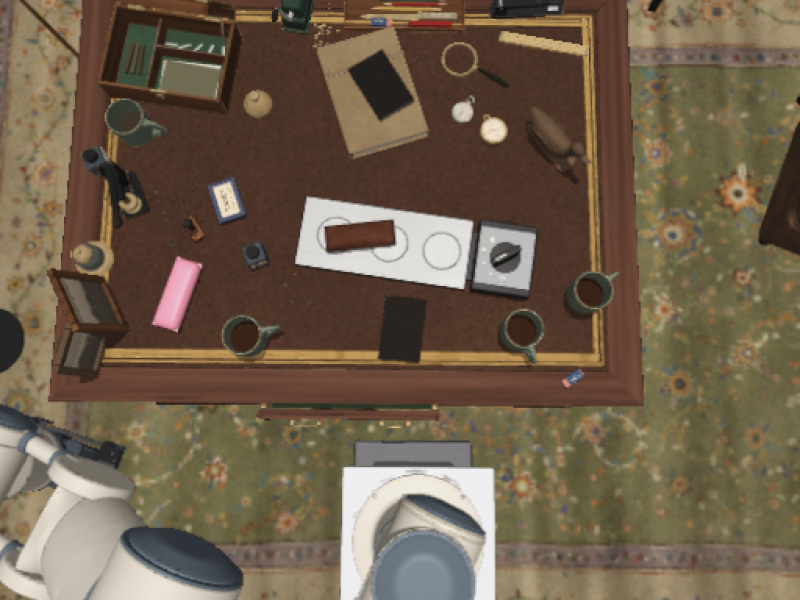

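The top view (800x600 scale) shows these candidates:
- **Mugs:** three near ones at (245,335), (523,330) and (590,292). The one at (130,122) is by the writing box and stays.
- **Case:** brown on the plate at (360,236). The pink one at (177,294) is not meant.
- **Notebook:** black, in front of the warmer at (403,328). The one on the book at (380,85) is not meant.

I'll confirm in an enlarged crop.

```bash
python3 - <<'E'
from h import *
im=cv2.imread('pics/t0.png')
g=im[120:255,185:400]   # scale 3.7
cv2.imwrite('pics/t0c.png',cv2.resize(g,None,fx=3.7,fy=3.7,interpolation=cv2.INTER_CUBIC))
g=im[195:240,130:190]
c=eyes.capture('top')
hsv=cv2.cvtColor(im,cv2.COLOR_BGR2HSV)
# plate: bright, low saturation
m=((hsv[...,2]>165)&(hsv[...,1]<40)).astype(np.uint8); m[:,:185]=0;m[:120]=0;m[200:]=0;m[:,305:]=0
m=cv2.morphologyEx(m,cv2.MORPH_CLOSE,np.ones((5,5)))
n,l,s,ce=cv2.connectedComponentsWithStats(m);i=1+s[1:,4].argmax()
pts=np.argwhere(l==i)[:,::-1].astype(np.float32)
w=unproj(c,pts,0.010)[:,:2].astype(np.float32)
r=cv2.minAreaRect(w);print('plate',r,s[i])
E
```

```text
plate ((0.6325987577438354, 0.07676161825656891), (0.3746228814125061, 0.1531350463628769), 82.00899505615234) [ 189  126  114   59 3892]
```

View pics/t0c.png

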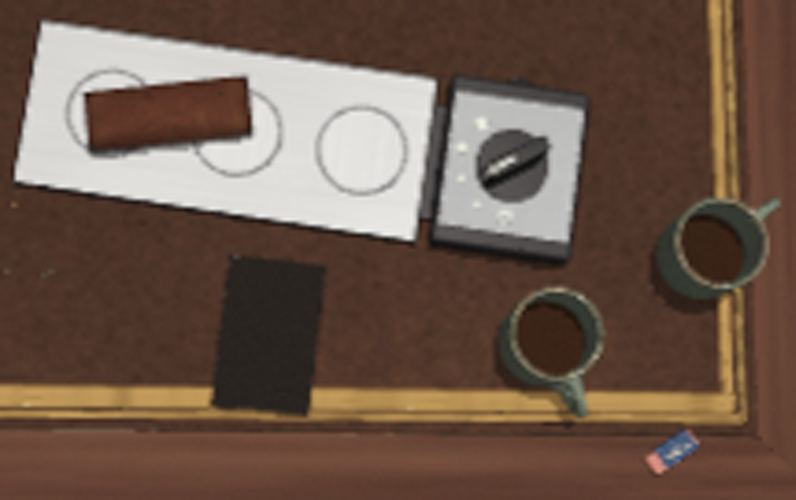

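The crop confirms the brown case at (168,115), with the notebook at (268,335), mugs at (555,338) and (714,245), and the dial line pointing down-left, between dots 1 and 2. Next I'll fit the geometry.

```bash
cat > fit.py <<'E'
from h import *
from scipy.optimize import minimize
a=np.linspace(0,2*np.pi,48,endpoint=False);C=np.c_[np.cos(a),np.sin(a)]
def circ(r,z): return np.c_[r*C,np.full(len(a),z)]
def box(sx,sy,z0,z1,ox=0,oy=0): return np.array([[ox+i*sx/2,oy+j*sy/2,z] for i in(-1,1) for j in(-1,1) for z in(z0,z1)])
def mug(z0=0): return [np.r_[circ(.035,z0),circ(.041,z0+.012),circ(.041,z0+.094)],box(.014,.042,z0+.018,z0+.076,0,-.056)]
def sil(c,parts,p,S=4):
    m=np.zeros((384*S//2,512*S//2),np.uint8) if 0 else np.zeros((384,512),np.float32)
    big=np.zeros((384*S,512*S),np.uint8)
    cs,sn=np.cos(p[2]),np.sin(p[2])
    for P in parts:
        Q=P.copy();Q[:,0]=p[0]+cs*P[:,0]-sn*P[:,1];Q[:,1]=p[1]+sn*P[:,0]+cs*P[:,1]
        uv=(proj(c,Q)+.5)*S-.5
        cv2.fillConvexPoly(big,cv2.convexHull(np.round(uv*16).astype(np.int32)),255,shift=4)
    return cv2.resize(big,(512,384),interpolation=cv2.INTER_AREA)/255.
def fit(cams,masks,parts,p0):
    def f(q):
        p=[q[0]/100,q[1]/100,q[2]/10]; e=0
        for c,(m,(x0,y0,x1,y1)) in zip(cams,masks): e+=np.abs(sil(c,parts,p)-m)[y0:y1,x0:x1].sum()
        return e
    q0=np.array([p0[0]*100,p0[1]*100,p0[2]*10])
    r=minimize(f,q0,method='Nelder-Mead',options=dict(initial_simplex=np.r_[[q0],q0+np.diag([1.5,1.5,4.])],maxiter=150,xatol=.01,fatol=.1))
    return r.x/[100,100,10],r.fun
def green(im):
    b,g,r=[im[...,i].astype(int) for i in range(3)]
    m=((g-r)>4).astype(np.uint8)
    return m
def fill(m):
    cs,_=cv2.findContours(m,cv2.RETR_EXTERNAL,cv2.CHAIN_APPROX_NONE);o=np.zeros_like(m)
    for k in cs:
        if cv2.contourArea(k)>60: cv2.drawContours(o,[k],-1,1,-1)
    return o.astype(float)
E
python3 - <<'E'
from fit import *
T=cap('top')
im=T['pixels'];hsv=cv2.cvtColor(im,cv2.COLOR_BGR2HSV)
f=lambda u,v:(185+u/3.7-.5+.135,120+v/3.7-.5+.135)
for n,z,pts in (('spots',.01,[(115,112),(237,132),(361,150)]),('dialbar',.077,[(485,185),(548,140),(514,165)]),('case',.044,[(88,122),(250,105),(168,115)]),('nb',.013,[(231,257),(325,266),(308,414),(214,407)]),('dots',.034,[(505,217),(478,205),(460,178),(462,147),(483,123)])):
    print(n,unproj(T,[f(*p) for p in pts],z)[:,:2].round(4).tolist())
M=fill(green(im)); vis=im.copy()
for p0,(u,v) in (((.45,-.21,-np.radians(155)+np.pi/2),(335,211)),((.53,-.34,-np.radians(55)+np.pi/2),(378,187)),((.45,.32,-np.radians(100)+np.pi/2),(157,215))):
    q=unproj(T,[(u,v)],.094)[0]
    p,e=fit([T],[(M,(u-30,v-30,u+30,v+30))],mug(),(q[0],q[1],p0[2]))
    print('mug',p.round(4),np.degrees(p[2]-np.pi/2),e)
    s=(sil(T,mug(),p)>.5).astype(np.uint8);k,_=cv2.findContours(s,0,1);cv2.drawContours(vis,k,-1,(0,0,255),1)
# plate and notebook, case
m=((hsv[...,2]>150)&(hsv[...,1]<45)).astype(np.uint8);m[:,305:]=0
rd=(sil(T,[box(.058,.155,.01,.044)],[.635,.11,.1])>.01)
m[rd]=1
m=fill(m)
p,e=fit([T],[(m,(185,120,304,190))],[box(.16,.38,.0099,.01)],(.6326,.0768,-.14));print('plate',p.round(4),np.degrees(p[2]),e,'dial',p[:2]+[-.247*-np.sin(p[2]),-.247*np.cos(p[2])])
s=(sil(T,[box(.16,.38,.0099,.01)],p)>.5).astype(np.uint8);k,_=cv2.findContours(s,0,1);cv2.drawContours(vis,k,-1,(0,0,255),1)
cv2.imwrite('pics/v.png',cv2.resize(vis[115:255,125:405],(800,400),interpolation=cv2.INTER_CUBIC))
E
```

```text
spots [[0.649, 0.1808], [0.6311, 0.0666], [0.6151, -0.0492]]
dialbar [[0.5695, -0.1555], [0.611, -0.2121], [0.5879, -0.1815]]
case [[0.631, 0.2019], [0.6485, 0.0544], [0.6384, 0.1291]]
nb [[0.5125, 0.0706], [0.505, -0.016], [0.3691, -0.0011], [0.3746, 0.0842]]
dots [[0.5486, -0.1793], [0.5595, -0.1547], [0.5845, -0.1385], [0.6135, -0.1406], [0.6363, -0.1601]]
mug [ 0.2685 -0.0901  0.3766] -68.41971095800884 0.0
mug [ 0.5252 -0.1744  0.1442] -81.73803043943842 0.0
mug [0.4587 0.1742 1.0255] -31.245064584301215 0.0
plate [ 0.6341  0.0767 -0.1352] -7.7491199893073555 281.16862745098035 dial [ 0.6007769  -0.16799703]
```

View pics/v.png

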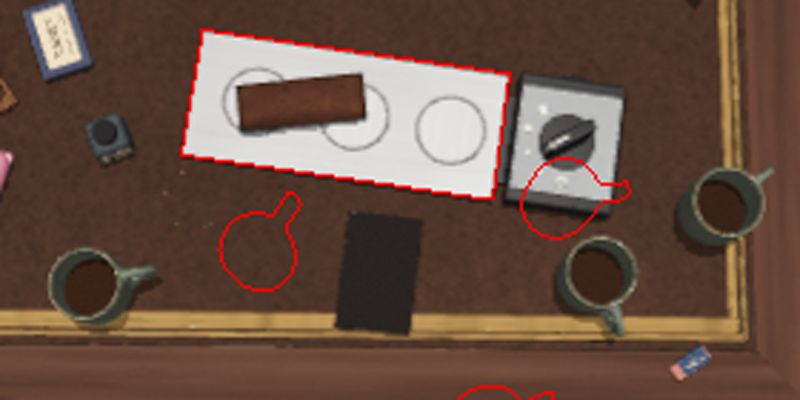

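The green mask failed, and the plate's right end is hidden, so the plate fit is biased. I'll refit from the rings and dots, and use the mugs' rims.

```bash
cat >> fit.py <<'E'
def samp(g,uv): return cv2.remap(g,uv[:,0].astype(np.float32),uv[:,1].astype(np.float32),cv2.INTER_CUBIC).ravel()
def tf(P,p):
    cs,sn=np.cos(p[2]),np.sin(p[2]);Q=np.array(P,float).copy();x,y=Q[:,0].copy(),Q[:,1].copy()
    Q[:,0]=p[0]+cs*x-sn*y;Q[:,1]=p[1]+sn*x+cs*y;return Q
E
python3 - <<'E'
from fit import *
T=cap('top');S=cap('scene');im=T['pixels']
for nm,c in (('top',T),('scene',S)):
    g=cv2.cvtColor(c['pixels'],cv2.COLOR_BGR2GRAY).astype(np.float32)
    g=g-cv2.GaussianBlur(g,(0,0),3)
    for use in ((-.11,0,.11),(0,-.11),(-.11,)):
        P=np.vstack([circ(.043,.01)+[0,o,0] for o in use])
        best=None
        for dx in np.arange(-.02,.021,.002):
            for dy in np.arange(-.02,.021,.002):
                for yw in (np.radians([-10,-9,-8,-7,-6]) if len(use)>1 else [-.14]):
                    v=np.clip(samp(g,proj(c,tf(P,(.632+dx,.067+dy,yw)))),-25,5).mean()
                    if best is None or v<best[0]: best=(v,.632+dx,.067+dy,np.degrees(yw))
        print(nm,use,np.round(best,4))
# colours
f=lambda u,v:(int(125+u/2.857),int(115+v/2.857))
for n,q in dict(mugwall=(570,292),mugA_in=(590,255),handle=(615,318),handle2=(137,275),desk=(640,240),rim=(560,265),coffee=(90,285),nb=(380,270)).items():
    u,v=f(*q);print(n,im[v,u])
E
```

```text
top (-0.11, 0, 0.11) [-11.8091   0.634    0.059  -10.    ]
top (0, -0.11) [-13.5827   0.634    0.059  -10.    ]
top (-0.11,) [-21.6914   0.63     0.059   -8.0214]
scene (-0.11, 0, 0.11) [-13.2244   0.638    0.065  -10.    ]
scene (0, -0.11) [-11.3898   0.632    0.067   -7.    ]
scene (-0.11,) [-17.2672   0.634    0.065   -8.0214]
mugwall [47 56 53]
mugA_in [24 37 59]
handle [ 89 105  97]
handle2 [ 85 100  92]
desk [43 55 81]
rim [45 53 50]
coffee [23 35 58]
nb [31 35 40]
```

```bash
python3 - <<'E'
from fit import *
T=cap('top','t1.png');S=cap('scene','s1.png')
o=[]
for nm,c in (('T',T),('S',S)):
    g=cv2.cvtColor(c['pixels'],cv2.COLOR_BGR2GRAY).astype(np.float32);g=g-cv2.GaussianBlur(g,(0,0),3)
    for n,(x,y) in dict(R=(.616,-.047),M=(.632,.065),L=(.649,.175)).items():
        best=min((np.clip(samp(g,proj(c,circ(r,.01)+[x+dx,y+dy,0])),-25,5).mean(),x+dx,y+dy,r) for dx in np.arange(-.012,.0121,.001) for dy in np.arange(-.012,.0121,.001) for r in (.041,.042,.043,.044,.045))
        print(nm,n,np.round(best,4))
s=cv2.imread('pics/s1.png')[145:235,195:415]
t=cv2.imread('pics/t1.png')[120:205,185:355]
cv2.imwrite('pics/s1c.png',np.vstack([cv2.resize(s,(800,327),interpolation=2),cv2.resize(t,(546,273),interpolation=2) if 0 else np.pad(cv2.resize(t,(540,270),interpolation=2),((0,0),(0,260),(0,0)))]))
E
```

```text
T R [-25.      0.614  -0.05    0.041]
T M [-19.0107   0.632    0.067    0.041 ]
T L [-17.9345   0.649    0.184    0.041 ]
S R [-20.7972   0.618   -0.045    0.041 ]
S M [-13.3113   0.633    0.071    0.041 ]
S L [-21.0359   0.659    0.181    0.041 ]
```

View pics/s1c.png

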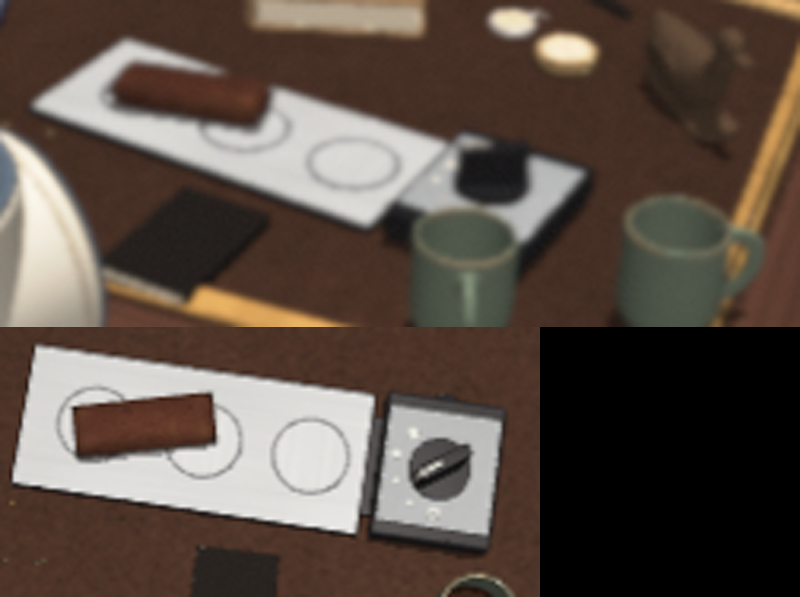

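```bash
cat >> fit.py <<'E'
def gray(im):
    b,g,r=[im[...,i].astype(float) for i in range(3)]
    return fill(((r/(b+1)<1.35)).astype(np.uint8))
E
python3 - <<'E'
from fit import *
T=cap('top');S=cap('scene');im=T['pixels'];vis=im.copy()
for nm,c in (('T',T),('S',S)):
    g=cv2.cvtColor(c['pixels'],cv2.COLOR_BGR2GRAY).astype(np.float32);g=g-cv2.GaussianBlur(g,(0,0),4)
    for n,(x,y) in dict(R=(.616,-.047),M=(.632,.065),L=(.649,.175)).items():
        def f(q):
            v=samp(g,proj(c,circ(q[2]/1000,.01)+[q[0]/1000,q[1]/1000,0])); return np.clip(v,-60,0).mean()
        b=min((f((x*1e3+i,y*1e3+j,r)),x*1e3+i,y*1e3+j,r) for i in range(-12,13,2) for j in range(-12,13,2) for r in (41,42.5,44))
        r=minimize(f,b[1:],method='Nelder-Mead',options=dict(initial_simplex=np.array(b[1:])+np.r_[np.zeros((1,3)),2*np.eye(3)]));print(nm,n,r.x.round(1),round(r.fun,1))
M=gray(im)
for d,(u,v) in ((-155,(335,211)),(-55,(378,187)),(-100,(157,215))):
    q=unproj(T,[(u,v)],.07)[0]
    best=min((fit([T],[(M,(u-26,v-26,u+26,v+26))],mug(),(q[0],q[1],np.radians(d+90+k))) for k in (-15,15)),key=lambda t:t[1])
    p,e=best;print('mug',p.round(4),'handle dir',np.degrees(p[2]-np.pi/2).round(1),e)
    s=(sil(T,mug(),p)>.5).astype(np.uint8);k,_=cv2.findContours(s,0,1);cv2.drawContours(vis,k,-1,(0,0,255),1)
# case + notebook
b,g,r=[im[...,i].astype(float) for i in range(3)]
hsv=cv2.cvtColor(im,cv2.COLOR_BGR2HSV)
m=((hsv[...,1]>60)&(hsv[...,2]<160)).astype(np.uint8);m[:138]=0;m[163:]=0;m[:,:200]=0;m[:,260:]=0
p,e=fit([T],[(fill(m),(200,136,262,166))],[box(.058,.155,.012,.040)],(.638,.128,.1));print('case',p.round(4),np.degrees(p[2]),e)
s=(sil(T,[box(.058,.155,.012,.04)],p)>.5).astype(np.uint8);k,_=cv2.findContours(s,0,1);cv2.drawContours(vis,k,-1,(0,255,0),1)
m=((r/(b+1)<1.45)&(r<60)).astype(np.uint8)
p,e=fit([T],[(fill(m),(236,186,278,236))],[box(.14,.09,0,.013)],(.44,.035,-.1));print('nb',p.round(4),np.degrees(p[2]),e)
s=(sil(T,[box(.14,.09,0,.013)],p)>.5).astype(np.uint8);k,_=cv2.findContours(s,0,1);cv2.drawContours(vis,k,-1,(0,255,0),1)
cv2.imwrite('pics/v2.png',cv2.resize(vis[115:255,125:405],(800,400),interpolation=cv2.INTER_CUBIC))
E
```

```text
T R [615.2 -49.6  40.9] -44.7
T M [631.8  67.5  41.2] -33.7
T L [641.9 175.9  28.7] -46.4
S R [617.7 -44.6  40.6] -20.5
S M [632.   70.6  40. ] -16.2
S L [659.5 189.3  32.8] -39.8
mug [ 0.4358 -0.2141 -1.1696] handle dir -157.0 525.521568627451
mug [ 0.5165 -0.3578  0.5906] handle dir -56.2 83.70588235294117
mug [0.4189 0.364  0.213 ] handle dir -77.8 94.66274509803921
case [0.6444 0.1279 0.1044] 5.9810515975782375 167.98823529411766
nb [ 0.4423  0.0355 -0.1063] -6.088613437058646 87.10196078431372
```

View pics/v2.png

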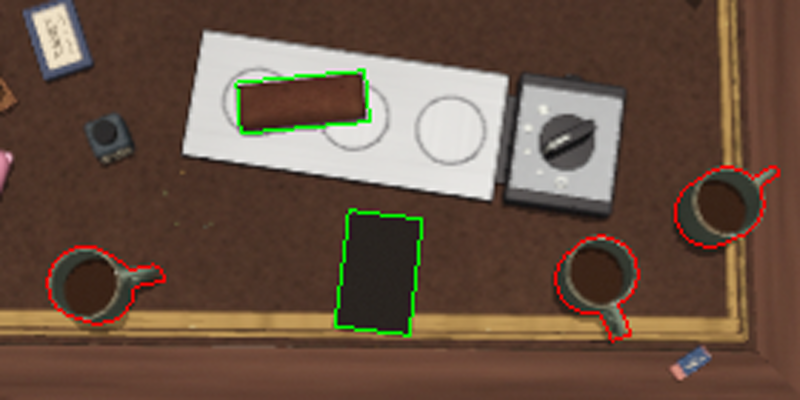

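```bash
python3 - <<'E'
from fit import *
T=cap('top');c=T
f=lambda u,v:(185+(u+.5)/3.7-.5,120+(v+.5)/3.7-.5)
W=unproj(T,[f(*p) for p in [(505,217),(478,205),(460,178),(462,147),(483,123)]],.034)[:,:2]
ang=np.array([0,.6,1.2,1.8,2.4])
def res(q):
    th=q[2]+np.pi-ang   # cw from -x
    return np.r_[W[:,0]-q[0]-q[3]*np.cos(th),W[:,1]-q[1]-q[3]*np.sin(th)]
from scipy.optimize import least_squares
r=least_squares(res,[.59,-.18,-.14,.045]);print('dial axis,yaw,rad',r.x,np.degrees(r.x[2]),abs(r.fun).max())
# dark disc / pod outlines
g=cv2.cvtColor(T['pixels'],cv2.COLOR_BGR2GRAY)
m=(g<85).astype(np.uint8)
x0,y0=f(470,120);x1,y1=f(560,210);m2=np.zeros_like(m);m2[int(y0):int(y1),int(x0):int(x1)]=m[int(y0):int(y1),int(x0):int(x1)]
n,l,s,ce=cv2.connectedComponentsWithStats(m2);i=1+s[1:,4].argmax();print(s[i],ce[i],unproj(T,[ce[i]],.045))
up=cv2.resize(T['pixels'][140:185,295:345],(800,720),interpolation=cv2.INTER_CUBIC)
cv2.imwrite('pics/d.png',up[:600])
S=cap('scene');print('proj of axis top in S',proj(S,[[r.x[0],r.x[1],.077]]))
E
```

```text
dial axis,yaw,rad [ 0.59599056 -0.18664059 -0.14062817  0.048674  ] -8.057400467736487 0.0009991110287298662
[314 155  19  19 248] [323.64919355 163.70564516] [[ 0.59658529 -0.18678258  0.045     ]]
proj of axis top in S [[332.0067852  185.14908279]]
```

View pics/d.png

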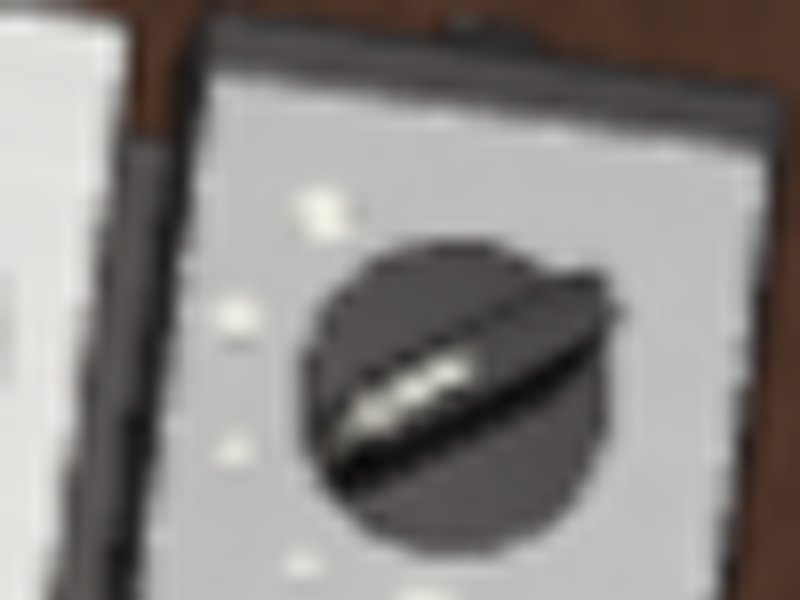

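The dial's axis is at (0.596, -0.187), the warmer's yaw is about -8°, and the bar points 120°, so the dial reads about 0.91. Starting the approach.

```bash
cat > to.py <<'E'
import sys,numpy as np
from rig import monitor
s=monitor.read_state();p=s['position'];y=s['tcp_rot'][2]
c,n=np.cos(y),np.sin(y)
print('t',round(s['time'],1),'pos',p.round(4),'yaw',np.degrees(y).round(1),'gap',round(s['finger_gap'],4),'F',s['force'].round(1),'q6',s['joints'][5].round(2))
v=list(map(float,sys.argv[1:]))
for k in range(0,len(v),4):
    d=np.array(v[k:k+3])-p
    t=(np.degrees(y)-v[k+3]+180)%360-180
    print('tool',(1000*np.array([c*d[0]+n*d[1],n*d[0]-c*d[1],-d[2]])).round(1),'turn',round(t,1))
E
python3 to.py .596 -.187 .15 120
```

```text
t 0.6 pos [0.1965 0.5933 0.2359] yaw 161.7 gap 0.0912 F [-0.5  0.7  0.2] q6 -0.1
tool [-624.6 -615.1   85.9] turn 41.7
```

>>> drive_tool(moves="0 -40 -40 0 0;0 -80 -80 0 0;0 -120 -120 0 0;0 -160 -160 0 0;0 -205 -200 0 0", newtons=20)

```text
time: 1.23
position: [0.3287, 0.3375, 0.2361]
tcp_rot: [3.141, 0.0, 2.822]
force: [1.5, 0.6, -0.9]
finger_gap: 0.0909
grasp_force: 0.0
```

>>> drive_tool(moves="0 -40 -40 0 0;0 -80 -80 0 0;0 -120 -120 0 0;0 -160 -160 0 0;0 -205 -200 0 0")

```text
time: 1.85
position: [0.4605, 0.0829, 0.2362]
tcp_rot: [3.141, 0.001, 2.822]
force: [-0.1, 1.0, 0.3]
finger_gap: 0.0913
grasp_force: 0.0
```

>>> drive_tool(moves="0 -40 -40 0 8;0 -80 -80 0 16;0 -120 -120 0 24;0 -160 -160 0 32;0 -210 -210 0 41.7")

```text
time: 2.48
position: [0.5902, -0.175, 0.2361]
tcp_rot: [3.141, 0.0, 2.089]
force: [1.6, 0.4, 0.8]
finger_gap: 0.0909
grasp_force: 0.0
```

```bash
python3 to.py .596 -.187 .068 120
```

```text
t 2.5 pos [ 0.5902 -0.175   0.2361] yaw 119.7 gap 0.0909 F [1.6 0.4 0.8] q6 -0.9
tool [-13.3  -0.9 168.1] turn -0.3
```

>>> drive_tool(moves="0.3 -13 -1 40 0;0.5 -13 -1 90 0;0.5 -13 -1 130 0;0.5 -13 -1 155 0;0.5 -13 -1 168 0", newtons=12)

```text
time: 3.1
position: [0.5948, -0.1849, 0.0666]
tcp_rot: [-3.141, -0.001, 2.094]
force: [0.9, -0.5, 0.1]
finger_gap: 0.0464
grasp_force: 0.0
```

>>> drive_tool(moves="1 0 0 0 0;1 0 0 0 0;1 0 0 0 0;1 0 0 0 0;1 0 0 0 0")

```text
time: 3.72
position: [0.5973, -0.1844, 0.0691]
tcp_rot: [3.138, 0.002, 2.094]
force: [11.3, 10.4, -1.3]
finger_gap: 0.0159
grasp_force: 12.0
```

```bash
python3 to.py .596 -.187 .068 172; python3 -c "
from h import *
c=cap('top'); print(monitor.read_state()['moment'])
"
```

```text
t 3.7 pos [ 0.5973 -0.1844  0.0691] yaw 120.0 gap 0.0159 F [11.3 10.4 -1.3] q6 -0.92
tool [-1.6 -2.5  1.1] turn -52.0
[ 1.90839074 -1.82059812  0.02254807]
```

>>> drive_tool(moves="1 0 2.5 0 -2;1 0 2.5 0 -12;1 0 2.5 0 -22;1 0 2.5 0 -32;1 0 2.5 0 -42")

```text
time: 4.4
position: [0.5977, -0.184, 0.069]
tcp_rot: [-3.141, 0.001, 2.833]
force: [-1.7, 1.8, 6.7]
finger_gap: 0.0161
grasp_force: 12.0
```

```bash
python3 to.py .596 -.187 .068 172; python3 -c "
from h import *
print(monitor.read_state()['moment'])
"
```

```text
t 4.4 pos [ 0.5977 -0.184   0.069 ] yaw 162.3 gap 0.0161 F [-1.7  1.8  6.7] q6 -1.66
tool [ 0.7 -3.4  1. ] turn -9.7
[ 0.27200994  0.24208914 -0.06600853]
```

>>> drive_tool(moves="1 0 0 0 -4;1 0 0 0 -7;1 0 0 0 -9;1 0 0 0 -11;1 0 0 0 -12.5")

```text
time: 5.03
position: [0.5979, -0.1839, 0.069]
tcp_rot: [-3.141, 0.002, 3.046]
force: [0.6, 1.8, 5.2]
finger_gap: 0.017
grasp_force: 12.3
```

```bash
python3 to.py .596 -.187 .068 172; python3 -c "
from h import *
print(monitor.read_state()['moment'])
"
```

```text
t 5.0 pos [ 0.5979 -0.1839  0.069 ] yaw 174.5 gap 0.017 F [0.6 1.8 5.2] q6 -1.87
tool [ 1.6 -3.2  1. ] turn 2.5
[ 0.34889807  0.0169095  -0.51059246]
```

>>> drive_tool(moves="0.6 0 0 0 0;0.5 0 0 0 0;0.5 0 0 0 0;0.4 0 0 -40 0;0.2 0 0 -90 0")

```text
time: 5.65
position: [0.5967, -0.1836, 0.1581]
tcp_rot: [3.141, -0.002, 3.045]
force: [1.1, -0.8, -0.1]
finger_gap: 0.062
grasp_force: 0.0
```

```bash
python3 - <<'E'
from fit import *
T=cap('top');im=T['pixels']
cv2.imwrite('pics/t2.png',cv2.resize(im[120:220,195:345],(750,500),interpolation=2))
E
python3 to.py .6459 .1306 .15 6
```

```text
t 5.7 pos [ 0.5996 -0.1847  0.1654] yaw 174.5 gap 0.0663 F [ 4.2 -1.5  8.1] q6 -1.87
tool [-15.7 318.3  15.4] turn 168.5
```

View pics/t2.png

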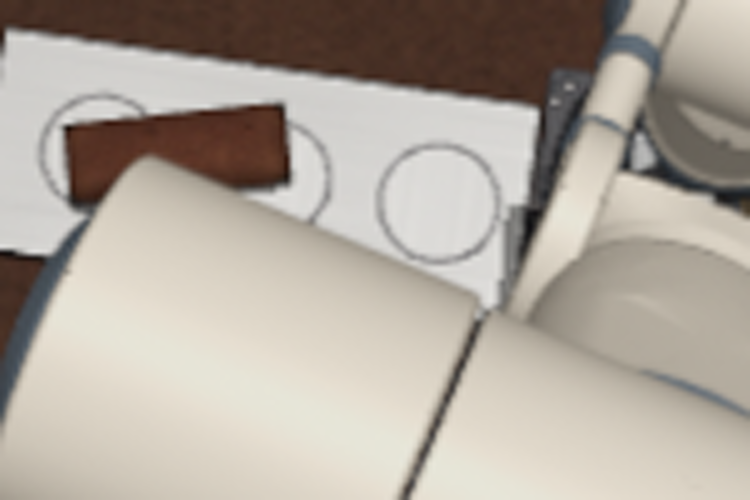

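The dial is against its off stop, and the case looks unmoved, its centre near (178,153) in this crop. Next is the case.

>>> drive_tool(moves="0 -3 62 0 10;0 -6 124 0 20;0 -9 186 0 30;0 -12 248 0 40;0 -16 310 0 50")

```text
time: 6.32
position: [0.6404, 0.1057, 0.1579]
tcp_rot: [3.142, 0.0, 2.185]
force: [1.1, 0.0, -0.1]
finger_gap: 0.091
grasp_force: 0.0
```

```bash
python3 to.py .642 .131 .10 96.5
```

```text
t 6.3 pos [0.6404 0.1057 0.1579] yaw 125.2 gap 0.091 F [ 1.1  0.  -0.1] q6 -0.54
tool [19.8 15.9 57.9] turn 28.7
```

>>> drive_tool(moves="0 10 8 10 10;0 20 16 25 20;0 20 16 40 28.7;0 20 16 50 28.7;0 20 16 50 28.7")

```text
time: 6.95
position: [0.6414, 0.1292, 0.1073]
tcp_rot: [-3.14, 0.0, 1.694]
force: [1.0, 0.1, -0.4]
finger_gap: 0.0914
grasp_force: 0.0
```

```bash
python3 - <<'E'
from fit import *
T=cap('scene','s2.png');im=T['pixels']
cv2.imwrite('pics/s2b.png',cv2.resize(im[115:235,195:355],(800,600),interpolation=2))
E
python3 to.py .642 .131 .036 96.5
```

```text
t 7.0 pos [0.6418 0.1292 0.1079] yaw 97.0 gap 0.0912 F [-0.1  0.4  0.8] q6 -0.01
tool [ 1.8  0.4 71.9] turn 0.5
```

View pics/s2b.png

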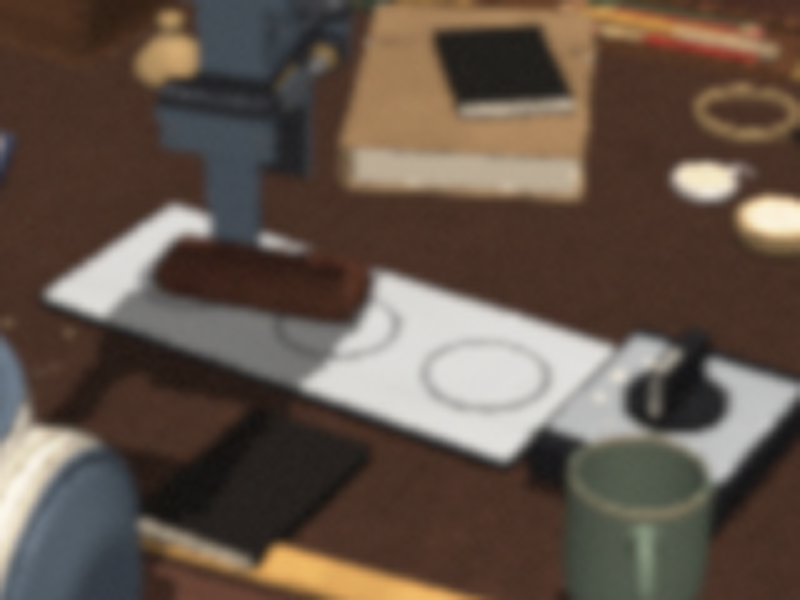

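In this crop the case spans (155,240)–(370,320), so it has not moved. The dial line points at the front. Descending and gripping.

>>> drive_tool(moves="0 2 0 20 0.5;0 2 0 40 0.5;0 2 0 60 0.5;0 2 0 71 0.5;0 2 0 71 0.5", newtons=15)

```text
time: 7.62
position: [0.6412, 0.1313, 0.0363]
tcp_rot: [-3.14, 0.0, 1.682]
force: [0.1, 0.1, -0.6]
finger_gap: 0.0911
grasp_force: 0.0
```

>>> drive_tool(moves="1 0 0 0 0;1 0 0 0 0;1 0 0 0 0;1 0 0 0 0;1 0 0 0 0")

```text
time: 8.25
position: [0.6418, 0.1315, 0.0372]
tcp_rot: [3.141, 0.0, 1.682]
force: [-0.3, 0.5, 3.9]
finger_gap: 0.0569
grasp_force: 15.0
```

>>> drive_tool(moves="1 0 0 0 0;1 0 0 -20 0;1 0 0 -50 0;1 0 0 -90 0;1 0 0 -120 0")

```text
time: 8.88
position: [0.6417, 0.1315, 0.1598]
tcp_rot: [3.14, -0.0, 1.682]
force: [1.6, -0.4, -1.2]
finger_gap: 0.0569
grasp_force: 15.0
```

```bash
python3 to.py .444 .038 .15 173.5
```

```text
t 8.9 pos [0.6417 0.1315 0.1598] yaw 96.3 gap 0.0569 F [ 1.6 -0.4 -1.2] q6 0.0
tool [ -71.  -206.8    9.8] turn -77.2
```

>>> drive_tool(moves="1 -14 -41 0 -10;1 -28 -82 0 -20;1 -42 -123 0 -30;1 -57 -165 0 -40;1 -71 -207 0 -50")

```text
time: 9.5
position: [0.4424, 0.0375, 0.1579]
tcp_rot: [3.141, 0.001, 2.56]
force: [0.2, -0.8, -1.2]
finger_gap: 0.0567
grasp_force: 15.0
```

```bash
python3 to.py .444 .038 .15 173.5
```

```text
t 9.5 pos [0.4424 0.0375 0.1579] yaw 146.7 gap 0.0567 F [ 0.2 -0.8 -1.2] q6 -1.04
tool [-1.1  1.3  7.9] turn -26.8
```

>>> drive_tool(moves="1 -1 1 10 -9;1 -1 1 35 -18;1 -1 1 60 -26.8;1 -1 1 85 -26.8;1 -1 1 100 -26.8")

```text
time: 10.12
position: [0.445, 0.0383, 0.0568]
tcp_rot: [-3.142, -0.0, 3.022]
force: [0.1, 0.7, -1.1]
finger_gap: 0.0571
grasp_force: 15.0
```

```bash
python3 to.py .444 .038 .040 173.7
```

```text
t 10.1 pos [0.445  0.0383 0.0568] yaw 173.1 gap 0.0571 F [ 0.1  0.7 -1.1] q6 -1.5
tool [ 1.  -0.4 16.8] turn -0.6
```

>>> drive_tool(moves="1 1 0 7 -0.6;1 1 0 13 -0.6;1 1 0 16.5 -0.6;1 1 0 17 -0.6;0.9 1 0 17 -0.6")

```text
time: 10.75
position: [0.4443, 0.0384, 0.0405]
tcp_rot: [3.142, 0.001, 3.032]
force: [-1.1, 0.0, 6.5]
finger_gap: 0.0569
grasp_force: 15.0
```

>>> drive_tool(moves="0 0 0 0 0;0 0 0 0 0;0 0 0 -20 0;0 0 0 -60 0;0 0 0 -120 0")

```text
time: 11.38
position: [0.4432, 0.0384, 0.1605]
tcp_rot: [-3.141, -0.003, 3.032]
force: [1.6, 0.7, -0.2]
finger_gap: 0.0909
grasp_force: 0.0
```

```bash
python3 to.py .437 -.211 .16 115
```

```text
t 11.4 pos [0.4432 0.0384 0.1605] yaw 173.7 gap 0.0909 F [ 1.6  0.7 -0.2] q6 -1.51
tool [ -21.1 -248.6    0.5] turn 58.7
```

```bash
cat > mugs.py <<'E'
from fit import *
import sys
T=cap('top');S=cap('scene');im=T['pixels'];vis=im.copy()
M=gray(im);MS=gray(S['pixels'])
L={'A':(-157,(335,211),(309,194,361,237)),'B':(-56,(378,187),(352,161,404,213)),'C':(-78,(157,215),(131,189,183,241))}
for n in sys.argv[1]:
    d,(u,v),w=L[n]
    q=unproj(T,[(u,v)],.07)[0]
    p,e=min((fit([T],[(M,w)],mug(),(q[0],q[1],np.radians(d+90+k))) for k in (-12,12)),key=lambda t:t[1]);print(n,'T',p.round(4),'handle dir',np.degrees(p[2]-np.pi/2).round(1),e)
    s=(sil(T,mug(),p)>.5).astype(np.uint8);k,_=cv2.findContours(s,0,1);cv2.drawContours(vis,k,-1,(0,0,255),1)
    if n=='B':
        uv=proj(S,[[p[0],p[1],.05]])[0].astype(int);w=(uv[0]-40,uv[1]-40,uv[0]+40,uv[1]+40)
        p,e=fit([S],[(MS,w)],mug(),p);print(n,'S',p.round(4),'handle dir',np.degrees(p[2]-np.pi/2).round(1),e)
cv2.imwrite('pics/v3.png',cv2.resize(vis[180:250,300:400],(800,560),interpolation=cv2.INTER_CUBIC))
E
python3 mugs.py AB
```

```text
A T [ 0.436  -0.2142 -1.1607] handle dir -156.5 400.77647058823527
B T [ 0.5177 -0.3595  0.6029] handle dir -55.5 83.76470588235294
B S [ 0.5194 -0.3561  0.7798] handle dir -45.3 471.2274509803922
```

View pics/v3.png

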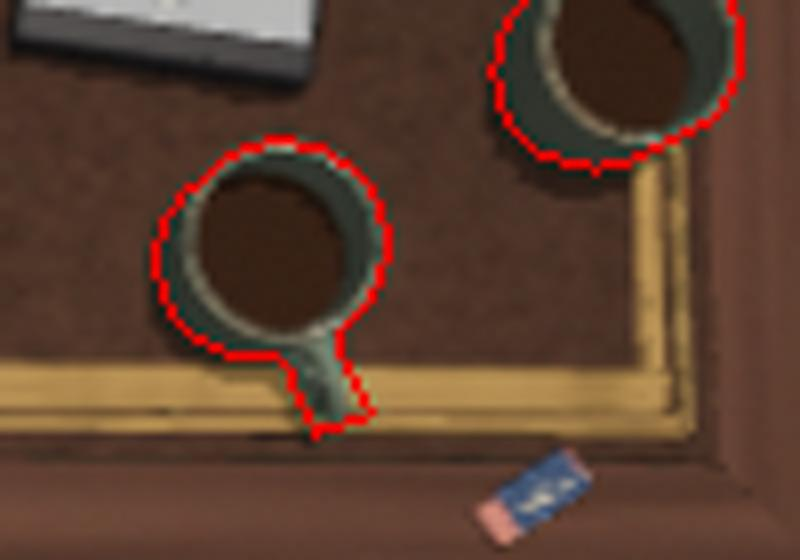

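The outline matches mug A well, with its rim centre near (285,243) in this crop. Going to grip its rim opposite the handle.

```bash
python3 to.py .472 -.197 .16 113
```

```text
t 11.5 pos [0.4464 0.0383 0.1647] yaw 173.7 gap 0.0914 F [ 0.7  0.3 -1.3] q6 -1.51
tool [ -51.1 -231.1    4.7] turn 60.7
```

>>> drive_tool(moves="0 -10 -47 0 10;0.2 -20 -94 0 20;0.5 -30 -140 0 30;0.55 -45 -186 0 40;0.55 -54 -231 0 50")

```text
time: 12.1
position: [0.4727, -0.1989, 0.1598]
tcp_rot: [3.141, 0.0, 2.154]
force: [0.0, 0.7, -0.5]
finger_gap: 0.054
grasp_force: 0.0
```

```bash
python3 to.py .472 -.197 .094 113
```

```text
t 12.1 pos [ 0.4727 -0.1989  0.1598] yaw 123.4 gap 0.054 F [ 0.   0.7 -0.5] q6 -1.1
tool [ 1.9  0.4 65.8] turn 10.4
```

>>> drive_tool(moves="0.55 2 0 0 10.4;0.55 2 0 15 10.4;0.55 2 0 35 10.4;0.55 2 0 55 10.4;0.55 2 0 65 10.4", newtons=35)

```text
time: 12.72
position: [0.471, -0.1952, 0.0939]
tcp_rot: [-3.141, -0.001, 1.978]
force: [-0.5, -0.1, -0.3]
finger_gap: 0.0413
grasp_force: 0.0
```

>>> drive_tool(moves="1 0 0 0 0;1 0 0 0 0;1 0 0 0 0;1 0 0 0 0;1 0 0 0 0")

```text
time: 13.35
position: [0.4716, -0.1957, 0.0954]
tcp_rot: [3.141, 0.001, 1.978]
force: [-1.8, -0.8, 7.4]
finger_gap: 0.0071
grasp_force: 31.9
```

```bash
python3 to.py .472 -.197 .094 113
```

```text
t 13.3 pos [ 0.4716 -0.1957  0.0954] yaw 113.3 gap 0.0071 F [-1.8 -0.8  7.4] q6 -0.92
tool [-1.4 -0.2  1.4] turn 0.3
```

>>> drive_tool(moves="1 0 0 -10 0;1 0 0 -40 0;1 0 0 -80 0;1 0 0 -120 0;1 0 0 -135 0")

```text
time: 13.98
position: [0.4721, -0.1957, 0.2328]
tcp_rot: [3.139, 0.003, 1.978]
force: [-0.4, 0.1, -2.8]
finger_gap: 0.0074
grasp_force: 35.2
```

```bash
python3 - <<'E'
from fit import *
T=cap('top','t3.png');S=cap('scene')
im=T['pixels'];hsv=cv2.cvtColor(im,cv2.COLOR_BGR2HSV)
b,g,r=[im[...,i].astype(float) for i in range(3)]
cv2.imwrite('pics/t3b.png',cv2.resize(im[120:245,195:355],(768,600),interpolation=2))
E
python3 to.py .66 .07 .23 81.9
```

```text
t 14.1 pos [ 0.4721 -0.1957  0.232 ] yaw 113.3 gap 0.0069 F [ 0.4  0.7 -4. ] q6 -0.92
tool [169.5 277.8   2. ] turn 31.4
```

View pics/t3b.png

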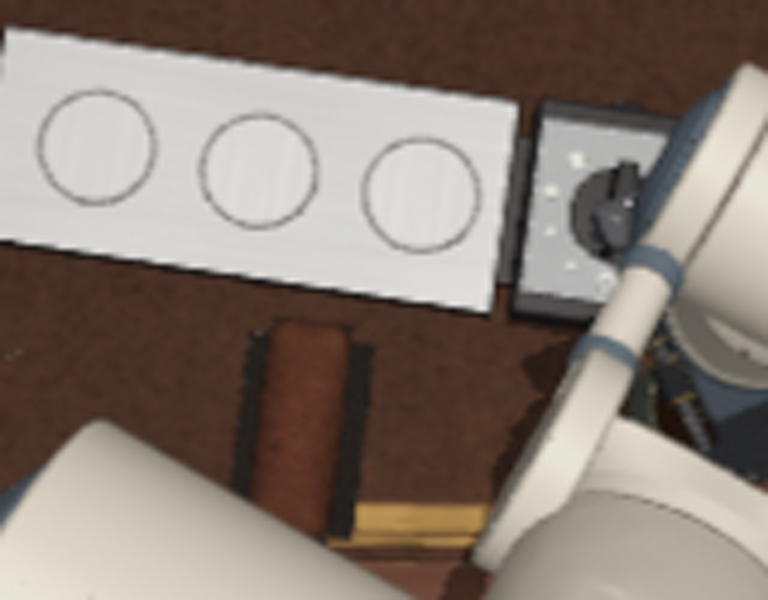

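The rings are now unobstructed at (97,147), (259,171) and (421,195). Their spacing is 1.4 diameters, so about 117 mm, and I'll trust the picture. The case lies centred on the notebook at (297,430).

```bash
python3 - <<'E'
from fit import *
T=cap('top');S=cap('scene')
for nm,c in (('T',T),('S',S)):
    g=cv2.cvtColor(c['pixels'],cv2.COLOR_BGR2GRAY).astype(np.float32);g=g-cv2.GaussianBlur(g,(0,0),4)
    for n,(x,y) in dict(R=(.616,-.047),M=(.632,.067),L=(.648,.183)).items():
        def f(q): return np.clip(samp(g,proj(c,circ(q[2]/1000,.01)+[q[0]/1000,q[1]/1000,0])),-60,0).mean()
        b=min((f((x*1e3+i,y*1e3+j,r)),x*1e3+i,y*1e3+j,r) for i in range(-8,9,2) for j in range(-8,9,2) for r in (41,42.5))
        r=minimize(f,b[1:],method='Nelder-Mead',options=dict(initial_simplex=np.array(b[1:])+np.r_[np.zeros((1,3)),2*np.eye(3)]));print(nm,n,r.x.round(1),round(r.fun,1))
im=T['pixels'][:, :].astype(float);row=proj(T,[[.444+.04,.0384,.044]])[0];print('case axis pred px (robot)',row)
v=int(round(row[1]));b,g,r=[im[v-2:v+3,235:290,i].mean(0) for i in range(3)]
print(v,(r-b).round(0).astype(int).tolist())
E
```

```text
T R [615.2 -49.6  40.9] -44.5
T M [631.6  67.2  40.9] -46.0
T L [648.1 184.2  40.9] -44.9
S R [617.6 -44.6  40.4] -13.1
S M [633.9  72.   40.8] -13.1
S L [649.5 189.   40.4] -11.7
case axis pred px (robot) [256.44990296 196.22369512]
196 [35, 36, 35, 36, 36, 35, 36, 37, 37, 37, 28, 13, 8, 9, 9, 25, 37, 42, 45, 48, 50, 52, 52, 51, 53, 53, 53, 52, 49, 48, 45, 40, 24, 9, 9, 8, 8, 22, 32, 35, 35, 36, 36, 35, 36, 35, 36, 36, 36, 37, 36, 35, 34, 36, 37]
```

```bash
python3 to.py .6706 .0642 .23 81.9
```

```text
t 14.2 pos [ 0.4712 -0.1953  0.2298] yaw 113.3 gap 0.0072 F [ 0.  -0.7 -2. ] q6 -0.92
tool [ 1.592e+02  2.859e+02 -2.000e-01] turn 31.4
```

>>> drive_tool(moves="1 25 45 0 6;1 55 99 0 12;1 85 153 0 19;1 115 207 0 25;1 145 261 0 31.4")

```text
time: 14.8
position: [0.6541, 0.043, 0.2284]
tcp_rot: [-3.139, 0.0, 1.427]
force: [0.8, -1.6, -3.2]
finger_gap: 0.0072
grasp_force: 35.1
```

```bash
python3 to.py .6706 .0642 .11 81.9
```

```text
t 14.8 pos [0.6541 0.043  0.2284] yaw 81.7 gap 0.0072 F [ 0.8 -1.6 -3.2] q6 0.12
tool [ 23.4  13.3 118.4] turn -0.2
```

>>> drive_tool(moves="1 23.5 13.5 0 0;1 23.5 13.5 30 0;1 23.5 13.5 60 0;1 23.5 13.5 90 0;1 23.5 13.5 112 0")

```text
time: 15.42
position: [0.6689, 0.0625, 0.1149]
tcp_rot: [-3.138, 0.001, 1.43]
force: [0.2, 0.6, -3.3]
finger_gap: 0.0066
grasp_force: 35.1
```

```bash
python3 to.py .6706 .0642 .1045 81.9
```

```text
t 15.4 pos [0.6689 0.0625 0.1149] yaw 81.9 gap 0.0066 F [ 0.2  0.6 -3.3] q6 0.14
tool [ 1.9  1.4 10.4] turn 0.0
```

>>> drive_tool(moves="1 1 1 4 0;1 1 1 7 0;1 1 1 10 0;1 1 1 11 0;1 1 1 11 0")

```text
time: 16.05
position: [0.672, 0.0633, 0.1076]
tcp_rot: [3.14, -0.0, 1.43]
force: [2.9, -0.4, 0.2]
finger_gap: 0.0071
grasp_force: 35.3
```

>>> drive_tool(moves="0.85 0 0 0 0;0.6 0 0 0 0;0.55 0 0 0 0;0.55 0 0 -20 0;0.55 0 0 -70 0")

```text
time: 16.68
position: [0.6699, 0.0633, 0.1755]
tcp_rot: [-3.137, 0.001, 1.43]
force: [0.4, -0.9, -0.1]
finger_gap: 0.0407
grasp_force: 0.0
```

```bash
python3 to.py .551 -.398 .17 200
```

```text
t 16.7 pos [0.6699 0.0633 0.1755] yaw 81.9 gap 0.0407 F [ 0.4 -0.9 -0.1] q6 0.15
tool [-473.4  -53.1    5.5] turn -118.1
```

>>> drive_tool(moves="0.55 -55 0 0 -10;0.55 -110 0 0 -20;0.55 -165 0 0 -30;0.55 -220 0 0 -40;0.55 -280 30 0 -50")

```text
time: 17.3
position: [0.6592, -0.2152, 0.1772]
tcp_rot: [-3.141, -0.001, 2.309]
force: [1.4, -0.0, 0.9]
finger_gap: 0.041
grasp_force: 0.0
```

```bash
python3 to.py .498 -.326 .17 214.5
```

```text
t 17.3 pos [ 0.6592 -0.2152  0.1772] yaw 132.3 gap 0.041 F [ 1.4 -0.   0.9] q6 -1.14
tool [  26.4 -193.8    7.2] turn -82.2
```

>>> drive_tool(moves="0.55 5 -40 0 -10;0.55 10 -80 0 -20;0.55 15 -120 0 -30;0.55 21 -160 0 -40;0.55 26 -194 7 -50")

```text
time: 17.92
position: [0.4976, -0.325, 0.1703]
tcp_rot: [-3.141, 0.001, -3.102]
force: [1.0, -0.3, 0.2]
finger_gap: 0.041
grasp_force: 0.0
```

```bash
python3 to.py .498 -.326 .17 214.5; python3 mugs.py B
```

```text
t 17.9 pos [ 0.4976 -0.325   0.1703] yaw -177.7 gap 0.041 F [ 1.  -0.3  0.2] q6 -2.29
tool [-0.3 -1.1  0.3] turn -32.2
B T [ 0.5113 -0.3944  2.0847] handle dir 29.4 1644.8039215686276
B S [ 0.5219 -0.3565  1.8759] handle dir 17.5 416.7725490196078
```

>>> drive_tool(moves="0.55 0 -1 0 -8;0.55 0 -1 0 -16;0.55 0 -1 0 -24;0.55 0 -1 0 -32;0.55 0 -1 10 -32.2")

```text
time: 18.65
position: [0.4996, -0.3251, 0.1602]
tcp_rot: [-3.14, 0.001, -2.547]
force: [0.3, -0.3, -0.1]
finger_gap: 0.0409
grasp_force: 0.0
```

```bash
python3 to.py .498 -.326 .094 214.5
```

```text
t 18.6 pos [ 0.4996 -0.3251  0.1602] yaw -146.0 gap 0.0409 F [ 0.3 -0.3 -0.1] q6 -2.84
tool [ 1.8  0.1 66.2] turn -0.5
```

>>> drive_tool(moves="0.55 1 0 15 0;0.55 1 0 30 0;0.55 1 0 45 0;0.55 1 0 60 0;0.55 1 0 66 0")

```text
time: 19.27
position: [0.4976, -0.3254, 0.0926]
tcp_rot: [3.14, -0.0, -2.546]
force: [-0.4, -0.3, 0.1]
finger_gap: 0.041
grasp_force: 0.0
```

>>> drive_tool(moves="1 0 0 0 0;1 0 0 0 0;1 0 0 0 0;1 0 0 0 0;1 0 0 0 0")

```text
time: 19.9
position: [0.4983, -0.3261, 0.0945]
tcp_rot: [-3.14, 0.0, -2.546]
force: [-0.4, -2.7, 4.9]
finger_gap: 0.0085
grasp_force: 33.1
```

>>> drive_tool(moves="1 0 0 -10 0;1 0 0 -40 0;1 0 0 -80 0;1 0 0 -120 0;1 0 0 -140 0")

```text
time: 20.52
position: [0.4981, -0.3256, 0.2365]
tcp_rot: [-3.14, 0.001, -2.546]
force: [-0.1, -0.2, -3.8]
finger_gap: 0.008
grasp_force: 33.6
```

```bash
python3 to.py .654 -.051 .23 81.9;python3 -c "
from h import *
S=cap('scene'); T=cap('top'); cv2.imwrite('pics/m.png',np.hstack([cv2.resize(S['pixels'][120:300,195:435],(400,300)),cv2.resize(T['pixels'][100:260,195:408],(400,300))]))"
```

```text
t 20.5 pos [ 0.4981 -0.3256  0.2365] yaw -145.9 gap 0.008 F [-0.1 -0.2 -3.8] q6 -2.85
tool [-283.2  139.7    6.5] turn 132.2
```

View pics/m.png

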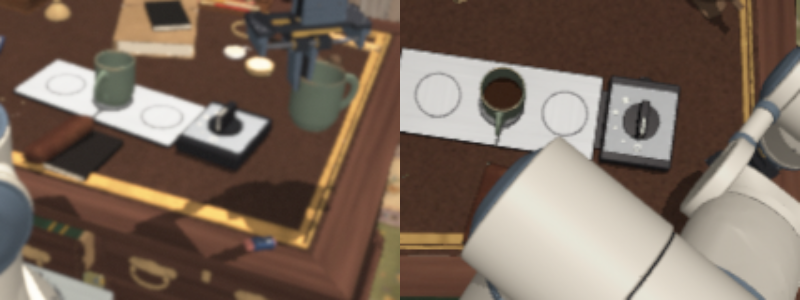

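Mug A stands on the middle spot at (112,80) in the left half, and mug B is lifted. Carrying B to the right spot.

>>> drive_tool(moves="1 -28 14 0 10;1 -56 28 0 20;1 -84 42 0 30;1 -112 56 0 40;1 -140 70 0 50")

```text
time: 21.25
position: [0.5742, -0.1878, 0.2326]
tcp_rot: [3.141, -0.002, 2.859]
force: [0.5, 0.9, -2.6]
finger_gap: 0.008
grasp_force: 33.6
```

```bash
python3 to.py .6536 -.0517 .23 81.6
```

```text
t 21.2 pos [ 0.5742 -0.1878  0.2326] yaw 163.8 gap 0.008 F [ 0.5  0.9 -2.6] q6 -1.7
tool [-38.3 152.9   2.6] turn 82.2
```

>>> drive_tool(moves="1 -8 30 0 10;1 -16 60 0 20;1 -24 90 0 30;1 -32 120 0 40;1 -38 153 0 50")

```text
time: 21.88
position: [0.6526, -0.0514, 0.2325]
tcp_rot: [-3.14, -0.001, 1.986]
force: [0.4, -0.4, -3.1]
finger_gap: 0.0081
grasp_force: 33.6
```

```bash
python3 to.py .6536 -.0517 .12 81.6
```

```text
t 21.9 pos [ 0.6526 -0.0514  0.2325] yaw 113.8 gap 0.0081 F [ 0.4 -0.4 -3.1] q6 -0.59
tool [ -0.7   0.8 112.5] turn 32.2
```

>>> drive_tool(moves="1 0 1 0 10;1 0 1 0 20;1 0 1 0 30;1 0 1 15 32.2;1 0 1 60 32.2")

```text
time: 22.5
position: [0.6545, -0.052, 0.174]
tcp_rot: [3.139, 0.0, 1.429]
force: [0.9, -0.2, -3.8]
finger_gap: 0.0083
grasp_force: 34.0
```

```bash
python3 to.py .6536 -.0517 .106 81.6
```

```text
t 22.5 pos [ 0.6545 -0.052   0.174 ] yaw 81.9 gap 0.0083 F [ 0.9 -0.2 -3.8] q6 -0.03
tool [ 0.2 -1.  68. ] turn 0.3
```

>>> drive_tool(moves="1 0 0 20 0.3;1 0 0 40 0.3;1 0 0 56 0.3;1 0 0 65 0.3;1 0 0 68 0.3")

```text
time: 23.12
position: [0.6542, -0.052, 0.1059]
tcp_rot: [3.141, 0.0, 1.425]
force: [3.0, -0.5, 3.1]
finger_gap: 0.0077
grasp_force: 34.1
```

>>> drive_tool(moves="1 0 0 1.5 0;1 0 0 1.5 0;0.6 0 0 1.5 0;0.55 0 0 1.5 0;0.55 0 0 1.5 0")

```text
time: 23.75
position: [0.6534, -0.0519, 0.1042]
tcp_rot: [-3.141, -0.0, 1.425]
force: [0.0, 0.2, 0.4]
finger_gap: 0.0348
grasp_force: 0.0
```

>>> drive_tool(moves="0.55 0 0 -20 0;0.55 0 0 -50 0;0.55 0 0 -80 0;0.55 0 0 -110 0;0.55 0 0 -130 0")

```text
time: 24.38
position: [0.6538, -0.052, 0.2358]
tcp_rot: [3.141, 0.0, 1.425]
force: [0.3, 0.9, -0.6]
finger_gap: 0.041
grasp_force: 0.0
```

```bash
python3 to.py .42 .39 .2 164; python3 mugs.py C
```

```text
t 24.4 pos [ 0.6538 -0.052   0.2358] yaw 81.6 gap 0.041 F [ 0.3  0.9 -0.6] q6 -0.02
tool [ 403.3 -295.6   35.8] turn -82.4
C T [0.3864 0.3662 1.2598] handle dir -17.8 1337.2980392156862
```

```bash
python3 to.py .4125 .4034 .2 192.2
```

```text
t 24.5 pos [ 0.6546 -0.0521  0.2366] yaw 81.6 gap 0.0412 F [ 0.4 -0.6  0.4] q6 -0.02
tool [ 415.5 -305.7   36.6] turn -110.6
```

>>> drive_tool(moves="0.5 45 -32 0 -8;0.5 90 -64 0 -18;0.5 135 -96 0 -28;0.5 180 -128 0 -38;0.5 220 -160 0 -48")

```text
time: 25.1
position: [0.5259, 0.1904, 0.2334]
tcp_rot: [-3.14, -0.001, 2.269]
force: [-0.0, 0.7, 1.0]
finger_gap: 0.0458
grasp_force: 0.0
```

```bash
python3 to.py .4125 .4034 .2 192.2
```

```text
t 25.1 pos [0.5259 0.1904 0.2334] yaw 130.0 gap 0.0458 F [-0.   0.7  1. ] q6 -0.46
tool [236.1  50.   33.4] turn -62.2
```

>>> drive_tool(moves="0.5 45 10 0 -10;0.5 95 20 0 -20;0.5 145 30 10 -31;0.5 195 40 20 -41;0.5 236 50 33 -51")

```text
time: 25.72
position: [0.4138, 0.4039, 0.2003]
tcp_rot: [-3.141, -0.001, -3.124]
force: [0.9, -0.2, -0.5]
finger_gap: 0.0461
grasp_force: 0.0
```

```bash
python3 to.py .4125 .4034 .2 192.2; python3 mugs.py C;python3 -c "
import cv2
from h import *
T=cap('top')
cv2.imwrite('pics/u.png',cv2.resize(T['pixels'][110:250,115:355],(800,467),interpolation=2))"
```

```text
t 25.7 pos [0.4138 0.4039 0.2003] yaw -179.0 gap 0.0461 F [ 0.9 -0.2 -0.5] q6 -0.92
tool [ 1.4 -0.5  0.3] turn -11.2
C T [0.4159 0.397  0.1949] handle dir -78.8 846.4901960784314
```

View pics/u.png

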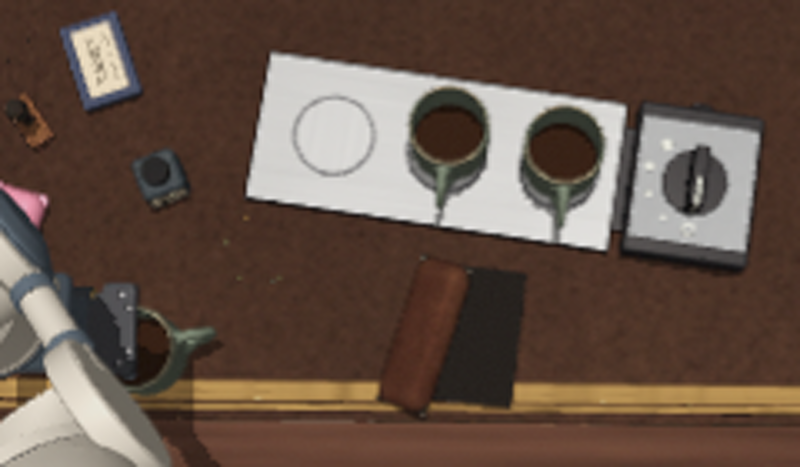

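The case has been knocked to the left, now at (425,335) and turned, so I'll mend it later. Mugs A and B stand on their spots. Continuing with mug C.

>>> drive_tool(moves="0.5 1 0 0 -10;0.5 1 0 10 -11.2;0.5 1 0 50 -11.2;0.5 1 0 85 -11.2;0.5 1 0 106 -11.2")

```text
time: 26.5
position: [0.414, 0.4012, 0.0931]
tcp_rot: [-3.14, -0.002, -2.941]
force: [0.1, -0.1, 0.4]
finger_gap: 0.0453
grasp_force: 0.0
```

>>> drive_tool(moves="0.5 0 0 0 0;1 0 0 0 0;1 0 0 0 0;1 0 0 0 0;1 0 0 0 0")

```text
time: 27.12
position: [0.4145, 0.4026, 0.0958]
tcp_rot: [3.141, 0.0, -2.935]
force: [-2.0, -1.7, 5.6]
finger_gap: 0.0083
grasp_force: 12.1
```

```bash
python3 to.py .4125 .4034 .2 192.2
```

```text
t 27.1 pos [0.4145 0.4026 0.0958] yaw -168.2 gap 0.0083 F [-2.  -1.7  5.6] q6 -1.11
tool [   1.8    1.2 -104.2] turn -0.4
```

>>> drive_tool(moves="1 0 0 0 0;1 0 0 -20 0;1 0 0 -60 0;1 0 0 -110 0;1 0 0 -140 0")

```text
time: 27.75
position: [0.4146, 0.4028, 0.2377]
tcp_rot: [3.141, 0.002, -2.935]
force: [0.8, -0.1, -3.5]
finger_gap: 0.0071
grasp_force: 35.0
```

```bash
python3 to.py .686 .180 .235 81.6
```

```text
t 27.8 pos [0.4146 0.4028 0.2377] yaw -168.2 gap 0.0071 F [ 0.8 -0.1 -3.5] q6 -1.11
tool [-219.9 -273.8    2.7] turn 110.2
```

>>> drive_tool(moves="1 -22 -27 0 10;1 -44 -54 0 20;1 -66 -81 0 30;1 -88 -108 0 40;1 -110 -136 0 50")

```text
time: 28.38
position: [0.5505, 0.2913, 0.2352]
tcp_rot: [-3.141, -0.0, 2.47]
force: [0.6, 0.1, -2.7]
finger_gap: 0.0069
grasp_force: 35.0
```

```bash
python3 to.py .686 .180 .235 81.6
```

```text
t 28.4 pos [0.5505 0.2913 0.2352] yaw 141.5 gap 0.0069 F [ 0.6  0.1 -2.7] q6 -0.51
tool [-175.3   -2.8    0.2] turn 59.9
```

>>> drive_tool(moves="1 -35 0 0 10;1 -70 0 0 20;1 -105 0 0 30;1 -140 0 0 40;1 -175 -3 0 50")

```text
time: 29.0
position: [0.6863, 0.1809, 0.235]
tcp_rot: [-3.141, 0.0, 1.597]
force: [0.4, 0.7, -2.8]
finger_gap: 0.0075
grasp_force: 35.0
```

```bash
python3 to.py .686 .180 .12 81.6
```

```text
t 29.0 pos [0.6863 0.1809 0.235 ] yaw 91.5 gap 0.0075 F [ 0.4  0.7 -2.8] q6 0.15
tool [ -0.9  -0.4 115. ] turn 9.9
```

>>> drive_tool(moves="1 -1 0 0 9.9;1 -1 0 20 9.9;1 -1 0 60 9.9;1 -1 0 100 9.9;1 -1 0 118 9.9")

```text
time: 29.62
position: [0.6844, 0.1804, 0.1149]
tcp_rot: [-3.138, 0.001, 1.43]
force: [0.1, 0.5, -2.3]
finger_gap: 0.007
grasp_force: 35.0
```

>>> drive_tool(moves="1 0 0 4 0;1 0 0 8 0;1 0 0 11 0;1 0 0 12 0;1 0 0 12 0")

```text
time: 30.25
position: [0.6881, 0.1807, 0.1079]
tcp_rot: [3.136, -0.002, 1.43]
force: [5.5, 0.4, 6.1]
finger_gap: 0.0073
grasp_force: 35.3
```

>>> drive_tool(moves="0.85 0 0 0 0;0.6 0 0 0 0;0.55 0 0 0 0;0.55 0 0 -20 0;0.55 0 0 -70 0")

```text
time: 30.88
position: [0.6845, 0.1804, 0.1752]
tcp_rot: [-3.138, 0.001, 1.43]
force: [-0.3, -0.4, 0.9]
finger_gap: 0.0409
grasp_force: 0.0
```

>>> drive_tool(moves="0 60 0 -40 0;0 120 0 -50 0;0 180 0 -50 0;0 240 0 -50 0;0 300 0 -50 0")

```text
time: 31.5
position: [0.7276, 0.4796, 0.2275]
tcp_rot: [3.14, -0.001, 1.43]
force: [1.0, -1.2, 0.7]
finger_gap: 0.0882
grasp_force: 0.0
```

```bash
cat > check.py <<'E'
from fit import *
T=cap('top');im=T['pixels'];M=gray(im)
hsv=cv2.cvtColor(im,cv2.COLOR_BGR2HSV)
# case: reddish brown over notebook/desk
b,g,r=[im[...,i].astype(float) for i in range(3)]
m=((r-b>39)&(r/(b+1)>2.0)&(r<140)).astype(np.uint8);w=(222,184,280,236)
k=np.zeros_like(m);k[w[1]:w[3],w[0]:w[2]]=m[w[1]:w[3],w[0]:w[2]]
n,l,s,ce=cv2.connectedComponentsWithStats(cv2.morphologyEx(k,cv2.MORPH_OPEN,np.ones((3,3))))
i=1+s[1:,4].argmax();pts=np.argwhere(l==i)[:,::-1]
print('case rect',cv2.minAreaRect(unproj(T,pts,.03)[:,:2].astype(np.float32)),s[i])
# mugs on plate: saturation/brightness mask vs white plate
pm=((hsv[...,2]<150)).astype(np.uint8)
for n,(x,y) in dict(R=(.6152,-.0496),M=(.6316,.0672),L=(.6481,.1842)).items():
    uv=proj(T,[[x-.01,y,.06]])[0].astype(int);w=(uv[0]-17,uv[1]-20,uv[0]+17,uv[1]+21)
    q=fill(pm*0+np.pad(pm[w[1]:w[3],w[0]:w[2]],((w[1],384-w[3]),(w[0],512-w[2]))))
    p,e=fit([T],[(q,w)],mug(.01),(x,y,np.radians(172+90)));print(n,'off mm',((p[0]-x)*1e3).round(1),((p[1]-y)*1e3).round(1),'handle',np.degrees(p[2]-np.pi/2).round(1)%360,round(e))
E
python3 check.py; python3 to.py .45 .05 .15 170
```

```text
case rect ((0.4424630403518677, 0.08657223731279373), (0.04921320453286171, 0.1473095566034317), 72.12743377685547) [229 188  26  44 613]
R off mm -1.8 0.6 handle 176.2 58
M off mm -0.5 -2.8 handle 176.9 71
L off mm 1.1 -1.4 handle 186.4 71
t 31.6 pos [0.7261 0.4874 0.2259] yaw 82.2 gap 0.0904 F [-0.8  6.5 -0.9] q6 0.66
tool [-470.7 -214.4   75.9] turn -87.8
```

```bash
cat > handle.py <<'E'
from fit import *
for nm in ('top','scene'):
    c=cap(nm);im=c['pixels'];b,g,r=[im[...,i].astype(float) for i in range(3)]
    off=dict(top=(0,0),scene=(.0022,.0048))[nm]
    for n,(x,y) in dict(R=(.6134,-.049),M=(.6311,.0644),L=(.6492,.1828)).items():
        x+=off[0];y+=off[1]
        # handle-axis darkness: compare model strip at z .04..0.08 for angles
        best=[]
        for d in np.arange(155,200,1):
            a_=np.radians(d);P=[]
            for rr in np.linspace(.05,.074,9):
                for z in np.linspace(.035,.085,6):
                    for t in (-.004,0,.004): P.append([x+rr*np.cos(a_)-t*np.sin(a_),y+rr*np.sin(a_)+t*np.cos(a_),z])
            uv=proj(c,np.array(P)); G=samp((g-r).astype(np.float32),uv);V=samp(g.astype(np.float32),uv)
            best.append((np.clip(G,0,12).mean(),d))
        s=np.array(best);w=np.clip(s[:,0]-s[:,0].max()*.6,0,None);print(nm,n,'dir',(s[:,1]*w).sum()/w.sum(),'peak',s[s[:,0].argmax()])
E
python3 handle.py
```

```text
top R dir 179.0768058890428 peak [  3.54825211 179.        ]
top M dir 172.53722292016107 peak [  3.34248185 174.        ]
top L dir 184.87609635650577 peak [  4.12907314 185.        ]
scene R dir 188.28231292370322 peak [  6.42258835 199.        ]
scene M dir 187.71477295281727 peak [  6.25564909 199.        ]
scene L dir 190.75533434766268 peak [  6.50115871 199.        ]
```

```bash
python3 - <<'E'
from fit import *
T=cap('top');S=cap('scene')
im=T['pixels'];z=6
t=cv2.resize(im[128:200,188:320],(800,436),interpolation=cv2.INTER_CUBIC);sc=800/132
# reference lines at handle height along true -x of warmer through ring centres, z=.06
for x,y in ((.6152,-.0496),(.6316,.0672),(.6481,.1842)):
    a_=np.radians(171.9)
    q=proj(T,[[x+r*np.cos(a_),y+r*np.sin(a_),.09] for r in (.045,.11)])
    q=((q-[188,128]+.5)*sc).astype(int);cv2.line(t,tuple(map(int,q[0])),tuple(map(int,q[1])),(0,0,255),1)
s=S['pixels'][140:205,205:325]
cv2.imwrite('pics/w.png',np.vstack([t,np.pad(cv2.resize(s,(300,162),interpolation=2),((0,0),(0,500),(0,0)))]))
E
```

```text
(no output)
```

View pics/w.png

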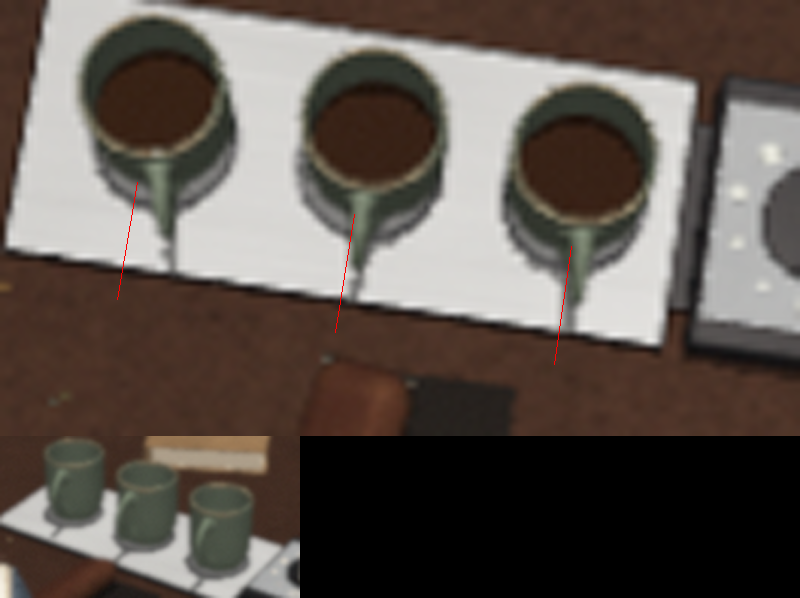

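```bash
python3 - <<'E'
from fit import *
T=cap('top');sc=800/132
for n,(x,y) in dict(R=(.6134,-.049),M=(.6311,.0644),L=(.6492,.1828)).items():
    for d in (168,172,176,180,184):
        a_=np.radians(d);q=proj(T,[[x+r*np.cos(a_),y+r*np.sin(a_),z] for r,z in ((.043,.092),(.065,.09),(.077,.07),(.077,.045))])
        print(n,d,((q-[188,128]+.5)*sc-.5).round(0).astype(int).tolist())
E
```

```text
R 168 [[565, 244], [556, 284], [550, 312], [548, 320]]
R 172 [[571, 245], [565, 286], [560, 314], [557, 322]]
R 176 [[576, 246], [573, 286], [570, 315], [567, 323]]
R 180 [[582, 246], [582, 287], [579, 315], [577, 323]]
R 184 [[588, 246], [590, 287], [589, 315], [586, 323]]
M 168 [[354, 210], [345, 249], [341, 278], [343, 286]]
M 172 [[360, 211], [354, 251], [351, 280], [352, 288]]
M 176 [[365, 211], [362, 252], [361, 281], [362, 289]]
M 180 [[371, 211], [371, 252], [371, 281], [372, 290]]
M 184 [[377, 211], [379, 252], [381, 281], [381, 289]]
L 168 [[135, 174], [125, 214], [124, 243], [129, 252]]
L 172 [[140, 175], [134, 216], [134, 245], [139, 254]]
L 176 [[146, 176], [142, 217], [144, 246], [148, 255]]
L 180 [[151, 176], [151, 217], [154, 246], [158, 255]]
L 184 [[157, 176], [159, 217], [163, 246], [168, 255]]
```

The handles are close but turned by eye: left about 13° and right about 6° too far anticlockwise. I'll regrip and turn those two.

```bash
python3 to.py .686 .1805 .174 81.9
```

```text
t 31.8 pos [0.7279 0.4767 0.2264] yaw 81.9 gap 0.0911 F [-0.4  1.   0.1] q6 0.65
tool [-2.991e+02  2.000e-01  5.240e+01] turn 0.0
```

>>> drive_tool(moves="0.55 -50 0 0 0;0.55 -110 0 0 0;0.55 -170 0 0 0;0.55 -235 0 20 0;0.55 -299 0 40 0")

```text
time: 32.42
position: [0.6865, 0.1876, 0.1896]
tcp_rot: [3.14, -0.0, 1.429]
force: [1.6, -0.5, -0.4]
finger_gap: 0.044
grasp_force: 0.0
```

```bash
python3 to.py .686 .1805 .105 81.9
```

```text
t 32.4 pos [0.6865 0.1876 0.1896] yaw 81.8 gap 0.044 F [ 1.6 -0.5 -0.4] q6 0.33
tool [-7.1  0.5 84.6] turn -0.1
```

>>> drive_tool(moves="0.55 0 0 0 0;0.55 0 0 15 0;0.55 0 0 15 0;0.55 0 0 15 0;0.55 0 0 15 0")

```text
time: 33.05
position: [0.6874, 0.1917, 0.1737]
tcp_rot: [3.141, -0.0, 1.431]
force: [0.0, -0.2, -0.2]
finger_gap: 0.0412
grasp_force: 0.0
```

```bash
python3 to.py .686 .1805 .105 81.9
```

```text
t 33.0 pos [0.6874 0.1917 0.1737] yaw 82.0 gap 0.0412 F [ 0.  -0.2 -0.2] q6 0.33
tool [-11.3   0.2  68.7] turn 0.1
```

>>> drive_tool(moves="0.55 -11 0 0 0;0.55 -11 0 15 0;0.55 -11 0 35 0;0.55 -11 0 55 0;0.55 -11 0 69 0")

```text
time: 33.67
position: [0.6851, 0.1799, 0.1026]
tcp_rot: [-3.14, 0.0, 1.43]
force: [0.5, -0.4, 0.5]
finger_gap: 0.041
grasp_force: 0.0
```

>>> drive_tool(moves="1 0 0 0 0;1 0 0 0 0;1 0 0 0 0;1 0 0 0 0;1 0 0 0 0")

```text
time: 34.3
position: [0.6868, 0.1804, 0.1054]
tcp_rot: [3.139, -0.001, 1.43]
force: [5.1, 0.9, 6.1]
finger_gap: 0.0073
grasp_force: 33.3
```

>>> drive_tool(moves="1 0 0 0 0;1 0 0 -6 0;1 -4 0 -8 6;1 -8.7 -1 -8 13.5;1 -8.7 -1 -8 13.5")

```text
time: 34.92
position: [0.6828, 0.1714, 0.1122]
tcp_rot: [-3.14, 0.001, 1.195]
force: [0.4, -0.0, -3.1]
finger_gap: 0.0077
grasp_force: 33.6
```

>>> drive_tool(moves="1 0 0 0 0;1 0 0 3 0;1 0 0 6 0;1 0 0 8 0;1 0 0 8.5 0")

```text
time: 35.55
position: [0.6849, 0.1715, 0.1048]
tcp_rot: [3.139, -0.001, 1.195]
force: [4.5, -2.4, 5.9]
finger_gap: 0.0075
grasp_force: 34.0
```

>>> drive_tool(moves="0.85 0 0 0 0;0.6 0 0 0 0;0.55 0 0 0 0;0.55 0 0 -20 0;0.55 0 0 -75 0")

```text
time: 36.17
position: [0.6821, 0.1715, 0.1784]
tcp_rot: [-3.137, 0.002, 1.195]
force: [0.8, 1.3, 0.6]
finger_gap: 0.0409
grasp_force: 0.0
```

```bash
python3 to.py .6535 -.052 .18 81.9
```

```text
t 36.2 pos [0.6821 0.1715 0.1784] yaw 68.4 gap 0.0409 F [0.8 1.3 0.6] q6 0.54
tool [-218.4   55.5   -1.6] turn -13.5
```

Now R: move over, regrip, and turn by +6°.

>>> drive_tool(moves="0.55 -50 13 0 -5;0.55 -105 27 0 -10;0.55 -160 41 0 -13.5;0.55 -218 55.5 0 -13.5;0.55 -218 55.5 0 -13.5")

```text
time: 36.8
position: [0.6548, -0.0555, 0.1805]
tcp_rot: [3.14, 0.001, 1.426]
force: [0.1, 0.4, 0.2]
finger_gap: 0.0409
grasp_force: 0.0
```

```bash
python3 to.py .6535 -.052 .104 81.6
```

```text
t 36.8 pos [ 0.6548 -0.0555  0.1805] yaw 81.7 gap 0.0409 F [0.1 0.4 0.2] q6 -0.03
tool [ 3.3 -1.8 76.5] turn 0.1
```

>>> drive_tool(moves="0.55 3 -1 0 0;0.55 3 -1 20 0;0.55 3 -1 40 0;0.55 3 -1 60 0;0.55 3 -1 76 0")

```text
time: 37.42
position: [0.6546, -0.0466, 0.1025]
tcp_rot: [3.142, -0.0, 1.432]
force: [0.4, 0.3, 0.0]
finger_gap: 0.0411
grasp_force: 0.0
```

>>> drive_tool(moves="1 0 0 0 0;1 0 0 0 0;1 0 0 0 0;1 0 0 0 0;1 0 0 0 0")

```text
time: 38.05
position: [0.6552, -0.0487, 0.1037]
tcp_rot: [3.14, 0.0, 1.43]
force: [2.4, -2.3, 5.7]
finger_gap: 0.0077
grasp_force: 34.0
```

>>> drive_tool(moves="1 0 0 0 0;1 0 0 -6 0;1 -2 0 -8 3;1 -4 0 -8 6;1 -4 0 -8 6")

```text
time: 38.67
position: [0.6535, -0.0523, 0.1108]
tcp_rot: [-3.141, 0.0, 1.326]
force: [0.4, -0.0, -3.1]
finger_gap: 0.0072
grasp_force: 33.8
```

>>> drive_tool(moves="1 0 0 0 0;1 0 0 3 0;1 0 0 6 0;1 0 0 8 0;1 0 0 8.5 0")

```text
time: 39.3
position: [0.6558, -0.0528, 0.1037]
tcp_rot: [3.137, -0.0, 1.326]
force: [5.0, -3.2, 10.3]
finger_gap: 0.0078
grasp_force: 34.4
```

>>> drive_tool(moves="0.85 0 0 0 0;0.6 0 0 0 0;0.55 0 0 0 0;0.55 0 0 -20 0;0.55 0 0 -75 0")

```text
time: 39.92
position: [0.6521, -0.052, 0.1757]
tcp_rot: [-3.136, 0.0, 1.326]
force: [1.3, -0.7, 0.9]
finger_gap: 0.0411
grasp_force: 0.0
```

>>> drive_tool(moves="0 -60 0 0 -5;0 -120 0 0 -10;0 -180 0 0 -15;0 -220 0 0 -15;0 -220 0 0 -15")

```text
time: 40.55
position: [0.5995, -0.2684, 0.1772]
tcp_rot: [-3.141, 0.0, 1.584]
force: [-0.1, 1.3, 0.4]
finger_gap: 0.0886
grasp_force: 0.0
```

```bash
python3 to.py .444 .0893 .15 162; python3 check.py; python3 handle.py | head -3
```

```text
t 40.5 pos [ 0.5995 -0.2684  0.1772] yaw 90.7 gap 0.0886 F [-0.1  1.3  0.4] q6 -0.52
tool [ 359.7 -150.8   27.2] turn -71.3
top R dir nan peak [  0. 155.]
top M dir nan peak [  0. 155.]
top L dir 173.28805106232616 peak [  4.27337933 173.        ]Traceback (most recent call last):
  File "check.py", line 9, in <module>
    i=1+s[1:,4].argmax();pts=np.argwhere(l==i)[:,::-1]
        ~~~~~~~~~~~~~~^^
ValueError: attempt to get argmax of an empty sequence
handle.py:16: RuntimeWarning: invalid value encountered in scalar divide
  s=np.array(best);w=np.clip(s[:,0]-s[:,0].max()*.6,0,None);print(nm,n,'dir',(s[:,1]*w).sum()/w.sum(),'peak',s[s[:,0].argmax()])
```

>>> drive_tool(moves="0 55 -24 0 -10;0 110 -48 0 -20;0 165 -72 0 -30;0 215 -95 0 -40;0 265 -115 0 -50")

```text
time: 41.32
position: [0.4799, -0.0, 0.1776]
tcp_rot: [3.141, 0.0, 2.467]
force: [0.6, 0.8, 0.2]
finger_gap: 0.091
grasp_force: 0.0
```

```bash
python3 to.py .444 .089 .12 162
```

```text
t 41.3 pos [ 0.4799 -0.      0.1776] yaw 141.4 gap 0.091 F [0.6 0.8 0.2] q6 -1.02
tool [83.6 47.1 57.6] turn -20.6
```

>>> drive_tool(moves="0 25 15 0 -6;0 50 30 0 -13;0 84 47 0 -20.6;0 84 47 30 -20.6;0 84 47 57 -20.6")

```text
time: 41.95
position: [0.4451, 0.0883, 0.1201]
tcp_rot: [3.141, 0.001, 2.822]
force: [-0.3, -0.3, -0.2]
finger_gap: 0.0913
grasp_force: 0.0
```

```bash
python3 to.py .444 .089 .041 162
```

```text
t 42.0 pos [0.4451 0.0883 0.1201] yaw 161.7 gap 0.0913 F [-0.3 -0.3 -0.2] q6 -1.19
tool [ 1.3  0.3 79.1] turn -0.3
```

>>> drive_tool(moves="0 1 0 20 0;0 1 0 40 0;0 1 0 60 0;0 1 0 72 0;0 1 0 79 0", newtons=15)

```text
time: 42.58
position: [0.4444, 0.0876, 0.0411]
tcp_rot: [-3.142, -0.0, 2.82]
force: [0.5, -0.6, -0.5]
finger_gap: 0.091
grasp_force: 0.0
```

```bash
python3 to.py .444 .089 .041 162
```

```text
t 42.6 pos [0.4444 0.0876 0.0411] yaw 161.6 gap 0.091 F [ 0.5 -0.6 -0.5] q6 -1.19
tool [0.8 1.2 0.1] turn -0.4
```

No contact on the way down. Closing and lifting.

>>> drive_tool(moves="1 0 0 0 0;1 0 0 0 0;1 0 0 0 0;1 0 0 0 0;1 0 0 0 0")

```text
time: 43.2
position: [0.4447, 0.0871, 0.0417]
tcp_rot: [3.141, 0.001, 2.819]
force: [-0.1, 0.5, 5.9]
finger_gap: 0.0553
grasp_force: 14.9
```

>>> drive_tool(moves="1 0 0 0 0;1 0 0 -15 0;1 0 0 -35 0;1 0 0 -50 0;1 0 0 -50 0")

```text
time: 43.82
position: [0.4451, 0.0871, 0.0921]
tcp_rot: [3.141, 0.002, 2.819]
force: [-0.3, 0.3, -0.4]
finger_gap: 0.0559
grasp_force: 14.9
```

```bash
python3 to.py .4438 .038 .06 173.7; python3 -c "
from fit import *
# case silhouette in scene: check lowest/pose numerically skipped
print(monitor.read_state()['grasp_force'],monitor.read_state()['moment'])"
```

```text
t 43.8 pos [0.4451 0.0871 0.0921] yaw 161.5 gap 0.0559 F [-0.3  0.3 -0.4] q6 -1.19
tool [-14.3 -47.   32.1] turn -12.2
14.932724330574274 [ 0.07238865 -0.0489833  -0.00769941]
```

>>> drive_tool(moves="1 -5 -16 0 -6;1 -10 -32 0 -12.2;1 -14.5 -47 0 -12.2;1 -14.5 -47 20 -12.2;1 -14.5 -47 34 -12.2")

```text
time: 44.45
position: [0.4432, 0.0374, 0.0565]
tcp_rot: [-3.142, -0.0, 3.029]
force: [-0.0, -0.5, -0.3]
finger_gap: 0.0554
grasp_force: 14.9
```

>>> drive_tool(moves="1 0 0 1 0;1 0 0 2 0;1 0 0 3 0;1 0 0 4 0;1 0 0 5 0")

```text
time: 45.08
position: [0.4439, 0.0379, 0.0527]
tcp_rot: [-3.142, 0.001, 3.032]
force: [1.9, -1.2, 2.3]
finger_gap: 0.0557
grasp_force: 15.0
```

```bash
python3 to.py .4438 .038 .048 173.7
```

```text
t 45.1 pos [0.4439 0.0379 0.0527] yaw 173.7 gap 0.0557 F [ 1.9 -1.2  2.3] q6 -1.51
tool [0.1 0.1 4.7] turn 0.0
```

>>> drive_tool(moves="1 0 0 1 0;1 0 0 1 0;0.9 0 0 1 0;0.5 0 0 1 0;0 0 0 1 0")

```text
time: 45.7
position: [0.4429, 0.038, 0.0513]
tcp_rot: [-3.142, -0.001, 3.032]
force: [-1.1, -0.2, -1.1]
finger_gap: 0.0625
grasp_force: 0.1
```

>>> drive_tool(moves="0 0 0 0 0;0 0 0 0 0;0 0 0 -30 0;0 0 0 -80 0;0 0 0 -130 0")

```text
time: 46.32
position: [0.4429, 0.038, 0.1828]
tcp_rot: [-3.142, -0.001, 3.032]
force: [1.1, -0.6, -0.8]
finger_gap: 0.0913
grasp_force: 0.0
```

```bash
python3 to.py .5978 -.184 .17 172
```

```text
t 46.3 pos [0.4429 0.038  0.1828] yaw 173.7 gap 0.0913 F [ 1.1 -0.6 -0.8] q6 -1.51
tool [-178.2 -203.8   12.8] turn 1.7
```

>>> drive_tool(moves="0 -25 50 -8 0;0 -50 100 -16 0;0 -75 150 -24 0;0 -100 200 -32 0;0 -115 240 -40 0")

```text
time: 46.95
position: [0.5846, 0.2659, 0.2213]
tcp_rot: [-3.142, -0.0, 3.033]
force: [0.1, -0.4, -0.3]
finger_gap: 0.0917
grasp_force: 0.0
```

>>> drive_tool(moves="0 -25 50 0 0;0 -50 100 0 0;0 -75 150 0 0;0 -100 200 0 0;0 -115 230 0 0")

```text
time: 47.58
position: [0.7235, 0.4821, 0.2202]
tcp_rot: [-3.141, -0.001, 3.033]
force: [0.0, -0.5, -0.4]
finger_gap: 0.0911
grasp_force: 0.0
```

```bash
python3 check.py; python3 handle.py | head -3;python3 to.py .5978 -.184 .17 172
python3 - <<'E'
from fit import *
# unprojected case columns per row: extents of case and notebook
T=cap('top');im=T['pixels'].astype(float);d=im[...,2]-im[...,0]
for x in (.39,.42,.45,.48,.50):
    v=int(round(proj(T,[[x,.04,.03]])[0][1]));print(x,v,d[v,232:282].astype(int).tolist())
E
```

```text
case rect ((0.4402625858783722, 0.02902809903025627), (0.049470141530036926, 0.1471918821334839), 83.9702377319336) [250 188  19  45 624]
R off mm -0.9 1.0 handle 168.6 70
M off mm -0.5 -2.8 handle 176.9 71
L off mm -0.5 -3.1 handle 176.3 67
top R dir 168.74750197093633 peak [  3.29292512 168.        ]
top M dir 172.4515408001202 peak [  3.34298635 172.        ]
top L dir 173.3574903483496 peak [  4.30409241 173.        ]
t 47.7 pos [0.7231 0.4811 0.2194] yaw 173.8 gap 0.0909 F [-0.   0.3  0.1] q6 -0.94
tool [  52.8 -674.7   49.4] turn 1.8
0.39 225 [96, 97, 97, 96, 97, 98, 99, 98, 97, 95, 71, 8, 8, 7, 9, 8, 13, 32, 42, 45, 49, 51, 52, 52, 52, 54, 53, 51, 54, 51, 48, 44, 41, 33, 18, 9, 11, 77, 89, 88, 87, 87, 87, 87, 87, 86, 86, 85, 84, 80]
0.42 216 [34, 35, 35, 35, 37, 36, 36, 35, 34, 34, 36, 22, 8, 8, 9, 9, 9, 12, 27, 37, 44, 48, 47, 51, 55, 54, 53, 54, 54, 52, 49, 46, 47, 40, 36, 19, 8, 8, 32, 42, 39, 38, 38, 36, 37, 36, 35, 34, 37, 39]
0.45 207 [37, 37, 35, 35, 34, 37, 38, 39, 37, 35, 36, 34, 23, 9, 8, 9, 8, 8, 12, 30, 39, 45, 49, 50, 53, 54, 55, 55, 52, 53, 53, 50, 47, 45, 43, 36, 19, 9, 7, 27, 37, 38, 38, 36, 37, 35, 37, 37, 36, 36]
0.48 198 [35, 35, 36, 36, 36, 35, 38, 39, 37, 36, 37, 38, 37, 25, 10, 10, 9, 8, 7, 11, 30, 39, 41, 46, 49, 51, 52, 52, 52, 54, 54, 56, 53, 50, 47, 45, 38, 20, 8, 8, 27, 37, 36, 37, 37, 37, 36, 34, 33, 34]
0.5 192 [35, 36, 36, 34, 33, 35, 36, 36, 37, 37, 36, 37, 38, 38, 25, 9, 8, 9, 7, 8, 17, 33, 45, 49, 49, 52, 53, 52, 53, 52, 50, 52, 54, 55, 55, 49, 45, 29, 11, 9, 13, 28, 36, 36, 36, 36, 35, 34, 35, 35]
```

Mugs and handles are good. The case sits about 6 mm right of the notebook's middle, so I'll centre it by closing around it.

```bash
python3 to.py .443 .037 .16 173.9
```

```text
t 47.8 pos [0.723  0.4801 0.2201] yaw 173.8 gap 0.0911 F [-0.7 -0.7  0.4] q6 -0.94
tool [ 230.2 -470.9   60.1] turn -0.1
```

>>> drive_tool(moves="0 25 -50 0 0;0 50 -100 0 0;0 75 -150 0 0;0 100 -200 0 0;0 115 -235 0 0", newtons=10)

```text
time: 48.4
position: [0.5808, 0.2561, 0.2222]
tcp_rot: [-3.141, -0.0, 3.031]
force: [-0.3, 0.6, 0.2]
finger_gap: 0.0914
grasp_force: 0.0
```

>>> drive_tool(moves="0 25 -50 0 0;0 50 -100 0 0;0 75 -150 0 0;0 100 -200 0 0;0 115 -225 40 0")

```text
time: 49.02
position: [0.4434, 0.0457, 0.1832]
tcp_rot: [3.141, 0.005, 3.031]
force: [1.4, -0.3, -2.3]
finger_gap: 0.0911
grasp_force: 0.0
```

```bash
python3 to.py .443 .037 .041 173.9
```

```text
t 49.0 pos [0.4434 0.0457 0.1832] yaw 173.6 gap 0.0911 F [ 1.4 -0.3 -2.3] q6 -1.49
tool [ -0.6  -8.7 142.2] turn -0.3
```

>>> drive_tool(moves="0 0 -9 0 0;0 0 -9 30 0;0 0 -9 60 0;0 0 -9 90 0;0 0 -9 110 0")

```text
time: 49.65
position: [0.4442, 0.0391, 0.0714]
tcp_rot: [3.141, 0.001, 3.032]
force: [-0.0, -0.2, -0.3]
finger_gap: 0.0913
grasp_force: 0.0
```

```bash
python3 to.py .443 .037 .041 173.9
```

```text
t 49.6 pos [0.4442 0.0391 0.0714] yaw 173.7 gap 0.0913 F [-0.  -0.2 -0.3] q6 -1.51
tool [ 1.  -2.3 30.4] turn -0.2
```

>>> drive_tool(moves="0 0 -2 15 0;0 0 -2 30 0;0 0 -2 30 0;0.2 0 -2 30 0;0.3 0 -2 30 0")

```text
time: 50.28
position: [0.4438, 0.037, 0.0422]
tcp_rot: [3.142, 0.001, 3.032]
force: [0.2, 0.2, 0.1]
finger_gap: 0.0739
grasp_force: 0.0
```

>>> drive_tool(moves="1 0 0 0 0;1 0 0 0 0;1 0 0 0 0;1 0 0 0 0;1 0 0 0 0")

```text
time: 50.9
position: [0.4435, 0.0369, 0.0417]
tcp_rot: [3.142, 0.0, 3.032]
force: [-0.0, -0.1, 7.2]
finger_gap: 0.0573
grasp_force: 10.0
```

>>> drive_tool(moves="0.3 0 0 0 0;0 0 0 0 0;0 0 0 0 0;0 0 0 -40 0;0 0 0 -100 0")

```text
time: 51.52
position: [0.4423, 0.037, 0.1416]
tcp_rot: [-3.141, -0.004, 3.032]
force: [1.9, 0.8, -0.4]
finger_gap: 0.0909
grasp_force: 0.0
```

```bash
python3 to.py .5978 -.184 .17 172
```

```text
t 51.5 pos [0.4423 0.037  0.1416] yaw 173.7 gap 0.0909 F [ 1.9  0.8 -0.4] q6 -1.51
tool [-178.7 -202.7  -28.4] turn 1.7
```

>>> drive_tool(moves="0 -20 -22 -35 0;0 -60 -68 -40 0;0 -100 -114 -40 0;0.3 -140 -160 -40 1;0.5 -178 -203 -40 1.7", newtons=12)

```text
time: 52.15
position: [0.5989, -0.1861, 0.1813]
tcp_rot: [3.141, -0.0, 3.002]
force: [0.1, 1.2, -0.6]
finger_gap: 0.0743
grasp_force: 0.0
```

```bash
python3 to.py .5978 -.184 .069 172; python3 - <<'E'
from fit import *
S=cap('scene');im=S['pixels'].astype(np.float32).min(2)
# white line dir on bar top z=.077 in S (offset S-> robot ~ (-.001,-.002))
best=[]
for d in range(90,260,2):
    a_=np.radians(d);P=[[.5985+r*np.cos(a_),-.182+r*np.sin(a_),.077] for r in np.linspace(.008,.027,12)]
    best.append((samp(im,proj(S,np.array(P))).mean(),d))
print(sorted(best)[-4:])
E
```

```text
t 52.1 pos [ 0.5989 -0.1861  0.1813] yaw 172.0 gap 0.0743 F [ 0.1  1.2 -0.6] q6 -1.83
tool [  1.4   2.  112.3] turn -0.0
[(np.float32(187.91957), 112), (np.float32(188.00847), 118), (np.float32(188.39592), 114), (np.float32(188.40602), 116)]
```

>>> drive_tool(moves="0.5 1.5 2 20 0;0.5 1.5 2 50 0;0.5 1.5 2 80 0;0.5 1.5 2 105 0;0.5 1.5 2 112 0")

```text
time: 52.82
position: [0.5959, -0.1816, 0.0679]
tcp_rot: [3.141, -0.003, 3.003]
force: [-0.6, -0.2, 0.5]
finger_gap: 0.0457
grasp_force: 0.0
```

>>> drive_tool(moves="0.5 0 0 0 0;1 0 0 0 0;1 0 0 0 0;1 0 0 0 0;1 0 0 0 0")

```text
time: 53.45
position: [0.597, -0.1836, 0.07]
tcp_rot: [-3.139, 0.001, 3.003]
force: [-5.1, -12.6, 2.2]
finger_gap: 0.0159
grasp_force: 12.0
```

```bash
python3 to.py .5978 -.184 .069 69; python3 -c "
from rig import monitor;print(monitor.read_state()['moment'])"
```

```text
t 53.5 pos [ 0.597  -0.1836  0.07  ] yaw 172.1 gap 0.0159 F [ -5.1 -12.6   2.2] q6 -1.82
tool [-0.9 -0.3  1. ] turn 103.1
[-2.28833971  0.82539317 -0.02787217]
```

>>> drive_tool(moves="1 1 -2 0 5;1 1 -2 0 15;1 1 -2 0 25;1 1 -2 0 35;1 1 -2 0 45")

```text
time: 54.08
position: [0.5969, -0.1836, 0.07]
tcp_rot: [3.139, 0.001, 2.212]
force: [6.6, 5.4, 0.3]
finger_gap: 0.0158
grasp_force: 12.0
```

>>> drive_tool(moves="1 0 0 0 10;1 0 0 0 20;1 0 0 0 30;1 0 0 0 40;1 0 0 0 50")

```text
time: 54.7
position: [0.5973, -0.1835, 0.07]
tcp_rot: [3.138, -0.001, 1.339]
force: [8.5, 5.8, -2.1]
finger_gap: 0.0161
grasp_force: 12.0
```

```bash
python3 to.py .5978 -.184 .069 68.9; python3 -c "
from rig import monitor;print(monitor.read_state()['moment'])"
```

```text
t 54.7 pos [ 0.5973 -0.1835  0.07  ] yaw 76.7 gap 0.0161 F [ 8.5  5.8 -2.1] q6 -0.16
tool [-0.4  0.6  1. ] turn 7.8
[ 1.01662525 -1.47014501  0.03688474]
```

>>> drive_tool(moves="1 0 0 0 3;1 0 0 0 6;1 0 0 0 7.8;1 0 0 0 7.8;1 0 0 0 7.8")

```text
time: 55.32
position: [0.5973, -0.1836, 0.07]
tcp_rot: [3.139, -0.001, 1.208]
force: [9.3, 6.0, -1.3]
finger_gap: 0.0159
grasp_force: 12.0
```

>>> drive_tool(moves="0.6 0 0 0 0;0.5 0 0 0 0;0.5 0 0 0 0;0.4 0 0 -40 0;0.4 0 0 -100 0")

```text
time: 55.95
position: [0.5945, -0.1836, 0.1691]
tcp_rot: [-3.138, -0.0, 1.208]
force: [-0.1, -0.9, 0.2]
finger_gap: 0.0547
grasp_force: 0.0
```

>>> drive_tool(moves="0.4 -50 0 0 0;0.4 -110 0 -20 0;0.4 -170 0 -40 0;0.4 -210 0 -40 0;0.4 -210 0 -40 0")

```text
time: 56.58
position: [0.5199, -0.383, 0.2095]
tcp_rot: [3.141, 0.001, 1.205]
force: [0.7, 0.0, 0.6]
finger_gap: 0.0543
grasp_force: 0.0
```

```bash
python3 to.py .5978 -.184 .069 68.9; python3 check.py;  python3 - <<'E'
from fit import *
T=cap('top');im=T['pixels'].astype(np.float32).min(2)
for nm in ('top','scene'):
    T=cap(nm);im=T['pixels'].astype(np.float32).min(2);o=dict(top=(.5962,-.1867),scene=(.5985,-.182))[nm];best=[]
    for d in range(0,360,2):
        a_=np.radians(d);P=[[o[0]+r*np.cos(a_),o[1]+r*np.sin(a_),.077] for r in np.linspace(.006,.025,12)]
        best.append((round(float(samp(im,proj(T,np.array(P))).mean()),1),d,(172-d)/57.3))
    print(nm,sorted(best)[-4:])
E
```

```text
t 56.6 pos [ 0.5199 -0.383   0.2095] yaw 69.0 gap 0.0543 F [0.7 0.  0.6] q6 -0.36
tool [213.7   1.6 140.5] turn 0.1
case rect ((0.4406954050064087, 0.03695205599069595), (0.043945081532001495, 0.14625711739063263), 82.86322784423828) [248 188  18  44 460]
R off mm -1.0 0.9 handle 174.8 128
M off mm -0.5 -2.8 handle 176.9 71
L off mm -0.6 -3.1 handle 176.3 65
top [(167.7, 68, 1.8150087260034904), (171.7, 74, 1.7102966841186737), (173.3, 70, 1.780104712041885), (174.5, 72, 1.7452006980802792)]
scene [(123.9, 72, 1.7452006980802792), (124.0, 66, 1.849912739965096), (124.7, 68, 1.8150087260034904), (124.7, 70, 1.780104712041885)]
```

```bash
python3 -c "
from rig import workorder;print(workorder.close_job())"
```

```text
the job is handed in; nothing more can be done
None
```

The job is handed in at about 57 s: the dial went to off first and now reads about 1.8 (third dot), the case lies along the notebook's middle (re-laid after it was knocked aside), and the three mugs stand within about 3 mm of their spot centres, handles within about 5° of square to the front edge; I placed them by the rings as seen, 118 mm apart rather than the stated 110 mm.

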